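# Clamp the testing-bottle rack and load it

### The job

Secure the wooden bottle rack at the goldsmith's bench: lay its tongue under the blue hold-down clamp so that the brass dot is right below the rubber pad and the rack lies flat and in line with the clamp, then turn the red T-handle clockwise until the rising resistance shows that the tongue is clamped firmly. Only after that, stand every amber bottle that is out on the bench upright in the rack, each fully down in a hole of its own, and leave the rack clamped tight. Do not disturb the ring box, mug, brush or steel block.

Things in the scene. Friction and masses are not known exactly. Their poses are not given: they have to be found in the camera images.
- clamp_seat (a point): Blue C-clamp fixed to the bench; point on the bench (height 0) under the screw axis. Its x axis is level and points out of the open mouth, where the rack lies once loaded. The upright (94 mm high, 44 mm wide) stands 55 mm from the axis towards -x. The arm overhead (36 mm wide) spans heights 72 to 96 mm and ends 18 mm past the axis.
- handle_grip (a point): Centre of the red T-handle's bar on top of the vertical screw, on the screw axis, about 150 mm above the bench at joint value 0. The bar is 70 mm long along this point's x axis, 12 mm wide (y) and 16 mm high (z); below it is a bare shaft 11 mm thick down to the arm. It turns with the screw and sinks 4 mm per radian. Grip it across its 12 mm width from above.
- clamp_handle (a joint): Turn of the T-handle, rad, 0 to 8; grows clockwise seen from above and lowers the pad 4 mm per rad. Free turning takes 0.12 N m; it stays where left. The sprung pad meets the 18 mm tongue at about 4.5 rad; then the resistance climbs 0.13 N m per rad, and 0.7 to 0.9 rad more (0.2 to 0.24 N m) is clamped firmly. At 6 rad the spring (6 mm, 8 N per mm) bottoms: solid.
- clamp_pad: Black rubber pad, a disc 28 mm across and 12 mm thick, at the lower end of the screw, carried on a stiff spring; origin at the centre of its lower face, z up. Lower face 36 mm above the bench at joint value 0.
- rack: Wooden rack, origin at the underside below the middle of the block; axes as rack_mid.
- rack_mid (a point): Middle of the rack's block, half-way up (20 mm). The block is 196 mm long (x), 56 mm wide (y), 40 mm high, 0.4 kg. At its -x end a tongue 36 mm wide and 18 mm thick, flush with the underside, runs on to 194 mm from the middle. When loaded in the clamp the rack's x axis points the same way as the clamp's. Grip the block across its 56 mm width.
- rack_dot (a point): Brass dot, 20 mm across, on the top face of the tongue (18 mm above the underside), 150 mm from the block's middle towards -x and 44 mm from the tongue's end. Must come below the pad.
- rack_hole1 (a point): Mouth of rack hole 1 (of 4), at the top of the block, -69 mm along x from the block's middle. Hole 38 mm across, 28 mm deep, blind.
- rack_hole2 (a point): Mouth of rack hole 2 (of 4), at the top of the block, -23 mm along x from the block's middle. Hole 38 mm across, 28 mm deep, blind.
- rack_hole3 (a point): Mouth of rack hole 3 (of 4), at the top of the block, 23 mm along x from the block's middle. Hole 38 mm across, 28 mm deep, blind.
- rack_hole4 (a point): Mouth of rack hole 4 (of 4), at the top of the block, 69 mm along x from the block's middle. Hole 38 mm across, 28 mm deep, blind.
- bottle1_mid (a point): Amber bottle standing on the bench; this point is its centre, half-way up (44 mm above its base), z axis up. 34 mm across for the lower 72 mm, then a black cap 29 mm across; 88 mm high; 0.12 kg, weighted base. Its lower 28 mm goes into the hole: grip it some 58 mm above its base, fingers closing across the rack to clear its neighbours. May be absent (None).
- bottle2_mid (a point): Amber bottle standing on the bench; this point is its centre, half-way up (44 mm above its base), z axis up. 34 mm across for the lower 72 mm, then a black cap 29 mm across; 88 mm high; 0.12 kg, weighted base. Its lower 28 mm goes into the hole: grip it some 58 mm above its base, fingers closing across the rack to clear its neighbours. May be absent (None).
- bottle3_mid (a point): Amber bottle standing on the bench; this point is its centre, half-way up (44 mm above its base), z axis up. 34 mm across for the lower 72 mm, then a black cap 29 mm across; 88 mm high; 0.12 kg, weighted base. Its lower 28 mm goes into the hole: grip it some 58 mm above its base, fingers closing across the rack to clear its neighbours. May be absent (None).
- bottle4_mid (a point): Amber bottle standing on the bench; this point is its centre, half-way up (44 mm above its base), z axis up. 34 mm across for the lower 72 mm, then a black cap 29 mm across; 88 mm high; 0.12 kg, weighted base. Its lower 28 mm goes into the hole: grip it some 58 mm above its base, fingers closing across the rack to clear its neighbours. May be absent (None).
- ring_box_mid (a point): Bystander: red ring box 62 x 72 x 47 mm; this point is half-way up. Leave alone.
- mug: Bystander: white mug 76 mm across, 85 mm high, handle at its +y; origin under its centre. Leave alone.
- brush_mid (a point): Bystander: flat bench brush lying down, 300 mm long along y, 30 mm wide, 26 mm high; point at half height. Leave alone.
- bench_block_mid (a point): Bystander: steel bench block 100 x 100 x 20 mm; point at half height. Leave alone.

How it is judged:
By the outcome, as a careful person would: the job done as asked, in the order asked, and still so for the second after the job is handed in, with the robot touching nothing.
Of bottle1, bottle2, bottle3, bottle4 only 2 to 4 are there at a start; the rules pass over those that are not, and their reading is None.
At some moment in a run one of bottle1, bottle2, bottle3, bottle4 may be knocked a few centimetres aside while the robot is not near it.
It also fails if it takes over 210 s, if anything falls off the work surface, if the arm or the gripper's body presses on something with over 40 N, if the wrist force passes 120 N, or if a joint passes its speed limit or range.

### The arm

A 7-joint arm with a two-finger parallel gripper is mounted at the origin on the work surface. World frame = base frame: x ahead of the robot, y to its left, z up, the work surface at z = 0. Lengths are in m, angles in rad, forces in N, time in s.
With the tool pointing down it reaches from about 0.425 to 0.925 m from the base axis. Payload 6.8 kg.
Tool frame: the origin (TCP) lies at the very end of the fingers, on their centre line; the grasp point (between the pads) lies 19 mm behind it (r.grip_point_offset is the distance from the TCP to the grasp point, in m); z points along the fingers, y is the line along which they close (so a half turn about z gives the same grasp; the last joint's range is limited). The gripper opens to 85 mm and grips with 20 to 120 N. Pads are 22 mm wide; open, the fingers measure 114 mm over their backs; the gripper's body (76 mm by 85 mm) begins 54 mm behind the grasp point. The pads swing forward as they close: fully open they stand 13 mm farther back than shut.
Start: joints at [-1.381, 0.477, 0.022, 1.555, -0.011, 1.109, -0.083], TCP at [0.198, 0.645, 0.231] pointing down, gripper open.
Joint ranges: [-2.96, 2.96], [-0.34, 2.1], [-1.41, 1.46], [0.24, 2.44], [-1.37, 4.51], [0.17, 1.92], [-2.96, 2.96]. Speed limits (rad/s): [2.39, 2.39, 3.14, 3.14, 3.14, 3.14, 3.14].

### API

Orientations are given as a rotation vector (axis times angle).
In Python, from bench import status, eyes, r gives the robot as it stands.
- The arm moves only by the shell command python3 -m crank 'ROWS' [OPENING] [FORCE]. ROWS is JSON, a list of rows, each a list of 6 numbers: the shift along the tool's x, y, z normalised to -1 to 1, where 1 is 0.02 m, then the turn, a rotation vector about the tool's x, y, z normalised to -1 to 1, where 1 is 45 degrees. A call has 1 to 12 rows; each row shifts and turns the commanded pose from where the row before left it, along the tool's axes as they then stand; what a row does not reach is not made up. A row lasts 1/10 s, in which the tool goes at most 50 mm and 8.59 degrees, less where a joint would pass 70% of its speed; a pose out of reach is approached as far as the arm can. A call with a number of a shift or a turn outside -1 to 1 is refused whole. A call with a gripper value outside its range is refused whole. OPENING is the opening, from 0 (shut) to 1 (fully open), set as the call begins (- or left out, the last holds). The fingers move at their own pace and stop on an object; FORCE is the grip in N (left out, the last holds). Time passes only in rows, so rows that do not move let the fingers close. It gives the time, the measured TCP pose, the force, the opening and the grip force at its end, in the units of the state.
- status.get_obs(): the state, without advancing time (a new reading comes with each control period).
- eyes.grab_frame(name): name is "side" or "top"; returns a dict with "image" (420x560x3 uint8, red, green, blue), "depth" (420x560 float32, m along the optical axis (not along the pixel's ray), 0 where there is no reading), "fovy" (degrees; the focal length in pixels is half the picture's height over the tangent of half this angle, whatever the lens; pixels are square), "cx", "cy" (the principal point, pixels), "k1" (the pictures are not rectified: a ray, as slopes to the right and down, at radius r is drawn at 1 + k1 r^2 times it, then the intrinsics apply), "world_to_cam" (4x4, takes a point from world to camera coordinates). Camera axes: x right, y up, looking along -z (the intrinsics and any distortion apply to the point x, -y, -z); pixel columns grow to the right and rows downward; lengths in m; the calibration is good to about 2 mm. A picture is of the moment at which its call begins.
- r.hand_in(): hands the job in; it is judged then, once.
The state is a dict: "clock": time; "joints": joint angles; "qvel": joint speeds; "tau": joint torques, N m; "tcp_pos": TCP position; "orientation": TCP orientation; "contact_force": force on the tool from outside, world axes, zero at the start; "moment": the same for the moment, N m; "grip_width": finger opening in m; "gripper_force": force on a finger pad.
Only numpy, scipy, OpenCV 4.12 (cv2) and the standard library are available. Lean on these libraries where they do the work, as an engineer would, in place of code of your own. Each camera call takes 0.05 s, during which the arm holds its last target. There are 200 camera calls.

## Working session

There is one attempt and no reset: what is moved stays moved. The work goes in short steps, Python scripts to look and compute and a shell command to move; the robot and the scene stay as the last step left them, time stands still between calls to the robot, and variables do not carry over. Pictures are saved under pics/ and viewed, at most 14 in all, crops included, and the job is handed in when it is done.

```bash
ls; mkdir -p pics
cat > h.py <<'E'
import numpy as np, cv2
from bench import status, eyes, r
from scipy.spatial.transform import Rotation as R
def grab(name):
    f=eyes.grab_frame(name); H,W=f["depth"].shape
    fl=H/2/np.tan(np.radians(f["fovy"])/2)
    K=np.array([[fl,0,f["cx"]],[0,fl,f["cy"]],[0,0,1]]); f["K"]=K
    u,v=np.meshgrid(np.arange(W),np.arange(H))
    n=cv2.undistortPoints(np.stack([u,v],-1).reshape(-1,1,2).astype(float),K,np.array([f["k1"],0,0,0.])).reshape(H,W,2)
    d=f["depth"]; P=np.stack([n[...,0]*d,-n[...,1]*d,-d,np.ones_like(d)],-1)
    f["P"]=(P@np.linalg.inv(f["world_to_cam"]).T)[...,:3]; f["P"][d==0]=np.nan
    f["rays"]=n
    return f
def save(f,n,box=None,s=1):
    im=f["image"][...,::-1]
    if box: im=im[box[1]:box[3],box[0]:box[2]]
    cv2.imwrite("pics/"+n,cv2.resize(im,None,fx=s,fy=s,interpolation=cv2.INTER_CUBIC))
def st():
    o=status.get_obs(); Rm=R.from_rotvec(o["orientation"]).as_matrix()
    print("t",round(o["clock"],2),"tcp",np.round(o["tcp_pos"],4),"F",np.round(o["contact_force"],1),"M",np.round(o["moment"],2),"w",round(float(o["grip_width"]),4),"gf",np.round(o["gripper_force"],1))
    print("x",np.round(Rm[:,0],3),"y",np.round(Rm[:,1],3),"z",np.round(Rm[:,2],3)); return o,Rm
E
python3 - <<'E'
from h import *
o,_=st(); print(np.round(o["joints"],3))
for n in("top","side"):
    f=grab(n); save(f,n+"0.png",s=1.4); print(n,f["fovy"],f["k1"],np.round(f["world_to_cam"],3).tolist())
E
```

```text
pics
t 0.0 tcp [0.1979 0.6447 0.2303] F [ 0.5 -0.3 -0.7] M [0.01 0.04 0.02] w 0.0858 gf 0.0
x [-0.956  0.293 -0.   ] y [ 0.293  0.956 -0.002] z [-0.    -0.002 -1.   ]
[-1.381  0.478  0.022  1.556 -0.012  1.109 -0.083]
top 44.849058027413804 -0.12078008983453858 [[-0.012, -1.0, 0.011, 0.071], [0.997, -0.011, 0.073, -0.622], [-0.072, 0.012, 0.997, -1.425], [0.0, 0.0, 0.0, 1.0]]
side 43.317178655250174 0.06335938562738931 [[0.969, -0.245, -0.0, -0.571], [0.187, 0.739, 0.647, -0.254], [-0.159, -0.627, 0.762, -1.244], [0.0, 0.0, 0.0, 1.0]]
```

View pics/top0.png

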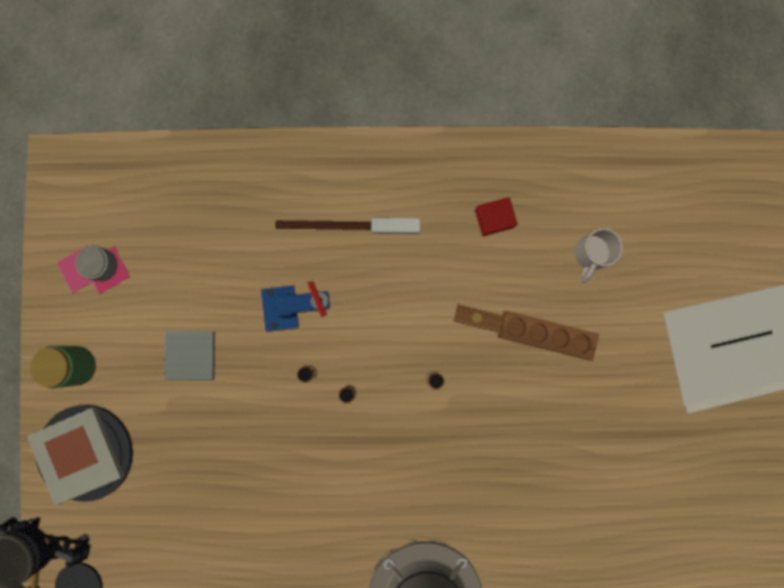

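View pics/side0.png

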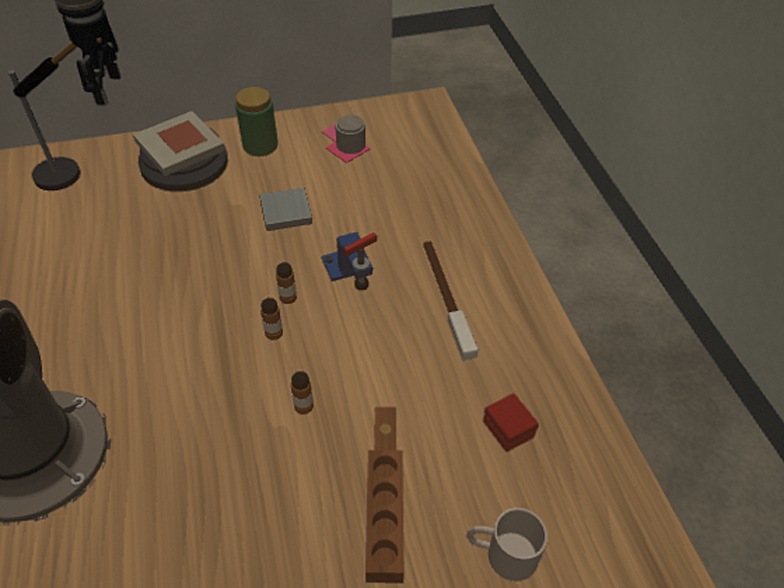

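The top view shows the rack block at about (549,335) with its dot at (477,317), the clamp and red handle at (300,303), and three bottle caps at (305,374), (346,394) and (436,381), all in 1.4x pixels. The side view agrees: three bottles, with the clamp mouth facing the rack.

```bash
cat >> h.py <<'E'
def mask(f,hsv_lo,hsv_hi,zlo,zhi,box=(0,0,560,420)):
    hsv=cv2.cvtColor(f["image"],cv2.COLOR_RGB2HSV); P=f["P"]
    m=(cv2.inRange(hsv,hsv_lo,hsv_hi)>0)&(P[...,2]>zlo)&(P[...,2]<zhi)
    b=np.zeros_like(m); b[box[1]:box[3],box[0]:box[2]]=1
    return m&b
def rect(pts):
    (c,s,a)=cv2.minAreaRect((pts[:,:2]*1000).astype(np.float32)); 
    e=cv2.boxPoints((c,s,a)); l=max((e[1]-e[0],e[2]-e[1]),key=np.linalg.norm); l=l/np.linalg.norm(l)
    return np.round(c,1),np.round(sorted(s),1),np.round(np.degrees(np.arctan2(l[1],l[0])),2)
def pca(pts):
    c=pts[:,:2].mean(0); u=np.linalg.svd(pts[:,:2]-c,full_matrices=False)[2][0]; return np.round(c,4),np.round(np.degrees(np.arctan2(u[1],u[0])),2)
E
cat > m.py <<'E'
from h import *
import sys
A=(0,0,0);B=(180,255,255)
f=grab("top"); P=f["P"]
def s(x): return tuple(int(v/1.4) for v in x)
def go(n,m):
    p=P[m]; 
    if len(p)>5: print(n,len(p),"z",np.round(np.percentile(p[:,2],[5,50,95]),4),"rect",*rect(p),"pca",*pca(p))
go("block",mask(f,A,B,.032,.05,s((420,280,620,380))))
go("tongue",mask(f,A,B,.011,.026,s((420,280,520,345))))
go("dot",mask(f,(18,90,100),(35,255,255),.005,.03,s((455,300,500,335))))
go("red",mask(f,(0,120,60),(8,255,255),.12,.18,s((230,260,350,350))))
go("blue arm",mask(f,(95,100,40),(125,255,255),.08,.11,s((230,260,350,350))))
go("blue base",mask(f,(95,100,40),(125,255,255),.0,.04,s((230,260,350,350))))
for b in [(280,350,326,392),(326,372,370,412),(412,360,460,402)]:
    go("bottle",mask(f,A,B,.08,.1,s(b)))
for n,b in dict(ring=(465,190,525,240),mug=(560,215,635,290),brush=(270,210,425,240),steel=(155,320,225,390)).items(): go(n,mask(f,A,B,.014,.12,s(b)))
f=grab("side"); P=f["P"]
print("side")
go("block",mask(f,A,B,.035,.05,s((355,440,420,582))))
go("dot",mask(f,(18,90,100),(35,255,255),.005,.03,s((372,415,395,445))))
go("red",mask(f,(0,120,60),(8,255,255),.12,.18,s((330,225,385,260))))
go("blue arm",mask(f,(95,100,40),(125,255,255),.06,.11,s((320,225,380,290))))
for b in [(270,255,302,310),(255,290,288,345),(285,365,318,418)]:
    go("bottle",mask(f,A,B,.08,.1,s(b)))
E
python3 m.py
```

```text
block 844 z [0.0343 0.0395 0.0446] rect [ 518.9 -172.8] [157.6 358.5] -74.18 pca [ 0.5331 -0.2526] 79.82
tongue 473 z [0.0123 0.0173 0.0234] rect [ 563.9 -134.2] [ 55.8 135.3] 74.89 pca [ 0.5667 -0.1238] -106.47
dot 55 z [0.0055 0.016  0.0223] rect [ 575.7 -119. ] [60.  76.8] -17.49 pca [ 0.5713 -0.1142] 138.69
red 104 z [0.148  0.1525 0.1572] rect [605.3 203.1] [10.7 66.9] 22.02 pca [0.6049 0.2028] -158.14
blue arm 346 z [0.0887 0.0934 0.0989] rect [599.9 238.8] [43.9 97.3] -84.71 pca [0.5986 0.2557] -82.9
blue base 401 z [0.0052 0.0104 0.0161] rect [595.6 291.7] [65.3 84.2] 5.91 pca [0.593 0.298] -169.3
bottle 80 z [0.0841 0.088  0.0923] rect [462.2 233.9] [24.4 26.9] -89.03 pca [0.4631 0.2333] -96.48
bottle 79 z [0.0828 0.0874 0.0929] rect [422.3 153.1] [22.3 27.1] -88.08 pca [0.4226 0.1524] -94.52
bottle 88 z [0.0837 0.0872 0.0924] rect [445.8 -22.4] [24.6 27.4] 89.73 pca [ 0.446  -0.0215] -110.3
ring 592 z [0.0352 0.0464 0.0517] rect [ 776.8 -151.7] [62.8 73.7] -76.17 pca [ 0.7753 -0.1497] 105.61
mug 583 z [0.0186 0.0587 0.0862] rect [ 698.3 -346.4] [ 76.1 104.1] -56.04 pca [ 0.
[... 236 characters left out ...]
4 z [0.0359 0.0387 0.0424] rect [ 531.7 -256. ] [ 55.6 200.5] 74.61 pca [ 0.5311 -0.2612] -105.34
dot 43 z [0.0145 0.0175 0.021 ] rect [ 570.6 -110.9] [16.9 18. ] 69.39 pca [ 0.5709 -0.1118] -88.47
red 155 z [0.1402 0.1486 0.1534] rect [603.8 199.7] [13.7 70.4] 19.9 pca [0.6037 0.1985] -157.76
blue arm 100 z [0.0886 0.0923 0.0958] rect [599.1 235.3] [39.2 97.9] -85.74 pca [0.598 0.256] -81.65
bottle 123 z [0.0814 0.0867 0.0907] rect [447.6 191.4] [ 26.9 116. ] 70.85 pca [0.4495 0.2023] -112.68
bottle 89 z [0.0815 0.0861 0.0898] rect [420.7 150.3] [26.3 28.3] -64.06 pca [0.4208 0.1491] -86.26
bottle 114 z [0.0815 0.0868 0.0901] rect [446.1 -23.1] [26.  28.8] 69.68 pca [ 0.4459 -0.0243] -88.38
```

```bash
cat > go.py <<'E'
# usage: go.py x y z yawdeg(of tool y)  -> remaining shift in tool units
from h import *
import sys
o,Rm=st(); t=np.array(list(map(float,sys.argv[1:4])))
h=np.degrees(np.arctan2(Rm[1,1],Rm[0,1])); print("j",np.round(o["joints"],2),"yaw y",round(h,2))
print("units",np.round(Rm.T@(t-o["tcp_pos"])/.02,2))
if len(sys.argv)>4:
    d=(h-float(sys.argv[4])+180)%360-180; print("turn z deg",round(d,2),"units",round(d/45,3))
    for a in (-15,0,0): pass
    th=np.radians(float(sys.argv[4])); Rt=np.array([[-np.sin(th),np.cos(th),0],[np.cos(th),np.sin(th),0],[0,0,-1]]).T
    print("units after turn",np.round(Rt.T@(t-o["tcp_pos"])/.02,2))
E
python3 -m crank '[[0,0,0,0,0,0.19],[0,0,0,0,0,0.19],[0,0,0,0,0,0.19],[0,0,0,0,0,0.19],[0,0,0,0,0,0.19],[0,0,0,0,0,0.19],[0,0,0,0,0,0.19],[0,0,0,0,0,0.19],[0,0,0,0,0,0.19],[0,0,0,0,0,0.19],[0,0,0,0,0,0.06]]' 1
python3 -m crank '[[0,1,0,0,0,0],[0,1,0,0,0,0],[0,1,0,0,0,0],[0,1,0,0,0,0],[0,1,0,0,0,0],[0,1,0,0,0,0],[0,1,0,0,0,0],[0,1,0,0,0,0],[0,1,0,0,0,0],[0,1,0,0,0,0],[0,1,0,0,0,0],[0,1,0,0,0,0]]'
python3 go.py 0.538 -0.236 0.15 -15
```

```text
clock: 1.3
tcp_pos: [0.1978, 0.6452, 0.231]
orientation: [2.501, 1.901, -0.001]
contact_force: [0.9, 0.1, -0.5]
grip_width: 0.0855
gripper_force: 0.0
clock: 2.5
tcp_pos: [0.431, 0.5817, 0.2312]
orientation: [-2.497, -1.907, 0.0]
contact_force: [-0.2, -0.1, 0.3]
grip_width: 0.0854
gripper_force: 0.0
t 2.5 tcp [0.431  0.5817 0.2312] F [-0.2 -0.1  0.3] M [ 0.01 -0.03 -0.  ] w 0.0854 gf 0.0
x [ 0.263  0.965 -0.   ] y [ 0.965 -0.263 -0.   ] z [-0. -0. -1.]
j [-1.27  0.58  0.39  1.44 -0.23  1.16 -1.11] yaw y -15.26
units [-38.03  15.92   4.06]
turn z deg -0.26 units -0.006
units after turn [-38.11  15.75   4.06]
```

```bash
python3 -m crank '[[-1,0.42,0,0,0,0],[-1,0.42,0,0,0,0],[-1,0.42,0,0,0,0],[-1,0.42,0,0,0,0],[-1,0.42,0,0,0,0],[-1,0.42,0,0,0,0],[-1,0.42,0,0,0,0],[-1,0.42,0,0,0,0],[-1,0.42,0,0,0,0],[-1,0.42,0,0,0,0],[-1,0.42,0,0,0,0],[-1,0.42,0,0,0,0]]' >/dev/null
python3 -m crank '[[-1,0.42,0,0,0,0],[-1,0.42,0,0,0,0],[-1,0.42,0,0,0,0],[-1,0.42,0,0,0,0],[-1,0.42,0,0,0,0],[-1,0.42,0,0,0,0],[-1,0.42,0,0,0,0],[-1,0.42,0,0,0,0],[-1,0.42,0,0,0,0],[-1,0.42,0,0,0,0],[-1,0.42,0,0,0,0],[-1,0.42,0,0,0,0]]' >/dev/null
python3 -m crank '[[-1,0.42,0,0,0,0],[-1,0.42,0,0,0,0],[-1,0.42,0,0,0,0],[-1,0.42,0,0,0,0],[-1,0.42,0,0,0,0],[-1,0.42,0,0,0,0],[-1,0.42,0,0,0,0],[-1,0.42,0,0,0,0],[-1,0.42,0,0,0,0],[-1,0.42,0,0,0,0],[-1,0.42,0,0,0,0],[-1,0.42,0,0,0,0]]' >/dev/null
python3 -m crank '[[-1,0.42,0,0,0,0],[-1,0.2,0,0,0,0],[0,0,1,0,0,0],[0,0,1,0,0,0],[0,0,1,0,0,0],[0,0,1,0,0,0],[0,0,0,0,0,0]]' >/dev/null
python3 go.py 0.538 -0.236 0.012 -15
cat > cl.py <<'E'
from h import *
# clamp: arm edges direction, from both cameras; exclude red/handle
for n,box in(("top",(164,185,250,250)),("side",(228,160,272,208))):
    f=grab(n);P=f["P"]
    m=mask(f,(95,100,30),(125,255,255),.085,.105,box)
    p=P[m]; ax=np.array([.604,.201]); 
    for h in(-84,):
        u=np.array([np.cos(np.radians(h)),np.sin(np.radians(h))]); v=np.array([-u[1],u[0]])
        q=np.c_[(p[:,:2]-ax)@u,(p[:,:2]-ax)@v]*1000
    for a in range(-110,30,10):
        k=q[(q[:,0]>=a)&(q[:,0]<a+10)]
        if len(k)>3: print(n,a+5,len(k),np.round([k[:,1].min(),k[:,1].max(),(k[:,1].min()+k[:,1].max())/2],1))
    m=mask(f,(0,120,60),(8,255,255),.135,.17,box); print(rect(P[m]))
    if n=="top": save(f,"clamp.png",(140,160,280,280),5)
E
python3 cl.py
```

```text
t 6.8 tcp [ 0.531  -0.2336  0.149 ] F [-0.2  0.4  0.3] M [-0.01 -0.01  0.02] w 0.0854 gf 0.0
x [0.263 0.965 0.   ] y [ 0.965 -0.263 -0.005] z [-0.005  0.001 -1.   ]
j [-0.17  0.48  0.63  1.89 -0.36  0.89  0.37] yaw y -15.27
units [-0.02  0.4   6.85]
turn z deg -0.27 units -0.006
units after turn [-0.02  0.37  6.85]
top -85 38 [-21.1  19.9  -0.6]
top -75 62 [-21.7  22.5   0.4]
top -65 60 [-20.6  21.1   0.2]
top -55 51 [-20.8  20.   -0.4]
top -45 40 [-16.6  16.2  -0.2]
top -35 45 [-13.4  14.8   0.7]
top -25 39 [-13.9  16.1   1.1]
top -15 9 [-12.4  12.5   0. ]
(array([605.3, 202.9]), array([10.9, 65.9]), np.float32(22.43))
side -85 5 [ 6.5 19.2 12.8]
side -75 8 [ 8.2 18.4 13.3]
(array([626.3, 210.3]), array([14.2, 21.6]), np.float32(14.89))
```

View pics/clamp.png

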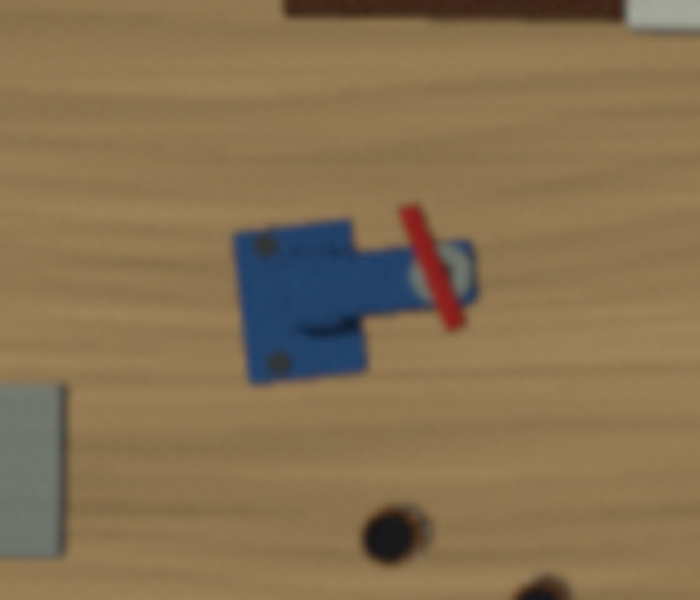

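The clamp arm (crop, around x 350–475, y 245–315) points along a heading of about -84°, with its axis near (0.605, 0.202). Now I'll go down and grip the rack.

```bash
python3 -m crank '[[0,0.35,0,0,0,0],[0,0,1,0,0,0],[0,0,1,0,0,0],[0,0,1,0,0,0],[0,0,1,0,0,0],[0,0,1,0,0,0],[0,0,1,0,0,0],[0,0,0.5,0,0,0],[0,0,0.4,0,0,0],[0,0,0,0,0,0]]' && python3 -m crank '[[0,0,0,0,0,0],[0,0,0,0,0,0],[0,0,0,0,0,0],[0,0,0,0,0,0],[0,0,0,0,0,0],[0,0,0,0,0,0],[0,0,0,0,0,0],[0,0,0,0,0,0]]' 0 60
python3 m.py | egrep "block|tongue|dot"; python3 go.py 0.538 -0.236 0.012
```

```text
clock: 7.9
tcp_pos: [0.5402, -0.2358, 0.0131]
orientation: [-2.497, -1.907, 0.0]
contact_force: [-0.5, -0.4, 0.3]
grip_width: 0.0849
gripper_force: 0.0
clock: 8.7
tcp_pos: [0.5405, -0.2361, 0.0144]
orientation: [2.496, 1.906, 0.002]
contact_force: [-1.1, 0.5, 6.1]
grip_width: 0.055
gripper_force: 65.2
block 326 z [0.0351 0.0399 0.0456] rect [ 534.6 -170.4] [ 93.  366.8] -68.86 pca [ 0.5485 -0.1885] 116.89
tongue 463 z [0.0126 0.0173 0.0231] rect [ 570.1 -126.5] [ 77.4 165.6] 54.22 pca [ 0.5688 -0.1221] -105.65
dot 60 z [0.0056 0.0154 0.0211] rect [ 577.1 -110. ] [69.1 75.7] 79.84 pca [ 0.5754 -0.1122] 136.3
block 935 z [0.036  0.0388 0.0424] rect [ 529.8 -294.1] [ 79.1 128.3] 80.95 pca [ 0.5231 -0.2969] -103.86
t 8.8 tcp [ 0.5405 -0.2361  0.0144] F [-0.9  0.6  5.7] M [0.13 0.41 0.09] w 0.055 gf 65.2
x [0.263 0.965 0.   ] y [ 0.965 -0.263  0.001] z [ 0.001 -0.    -1.   ]
j [-0.05  0.68  0.49  1.94 -0.51  0.65  0.49] yaw y -15.26
units [-0.03 -0.12  0.12]
```

```bash
python3 -m crank '[[0,0,-0.25,0,0,0],[0,0,-0.25,0,0,0],[0,0,0,0,0,-0.12],[0,0,0,0,0,-0.12],[0,0,0,0,0,-0.12],[0,0,0,0,0,-0.112],[0,0,0,0,0,0],[0,0,0,0,0,0]]' && python3 go.py 0.6178 0.0745 0.024 6
python3 - <<'E'
from h import *
f=grab("side"); P=f["P"]; save(f,"lift.png",(180,230,400,420),3)
A=(0,0,0);B=(180,255,255)
for lo,hi in((.02,.036),(.04,.056)):
    p=P[mask(f,A,B,lo,hi,(240,270,320,419))]; print(len(p),np.round(np.percentile(p[:,2],[5,50,95]),4),rect(p))
p=P[mask(f,(5,60,30),(20,255,255),.018,.04,(255,270,300,330))]
c=np.c_[p[:,:2],np.ones(len(p))]; print(np.linalg.lstsq(c,p[:,2],rcond=None)[0],len(p))
E
```

```text
clock: 9.6
tcp_pos: [0.5398, -0.2358, 0.0233]
orientation: [-2.105, -2.331, -0.0]
contact_force: [-0.7, 0.2, -4.4]
grip_width: 0.0547
gripper_force: 64.5
t 9.6 tcp [ 0.5398 -0.2358  0.0233] F [-0.7  0.2 -4.4] M [-0.04  0.03 -0.04] w 0.0547 gf 64.5
x [-0.102  0.995  0.   ] y [ 0.995  0.102 -0.   ] z [-0.  0. -1.]
j [ 0.01  0.64  0.4   1.93 -0.4   0.65  0.76] yaw y 5.83
units [15.04  5.46 -0.03]
turn z deg -0.17 units -0.004
units after turn [15.02  5.5  -0.03]
684 [0.0204 0.0255 0.0342] (array([ 537.6, -210.3]), array([ 76.4, 295.4]), np.float32(-88.6))
1102 [0.0426 0.0473 0.0511] (array([ 538.4, -259.7]), array([ 80.7, 198. ]), np.float32(-89.01))
[ 0.91067502 -0.23892975 -0.4771631 ] 17
```

View pics/lift.png

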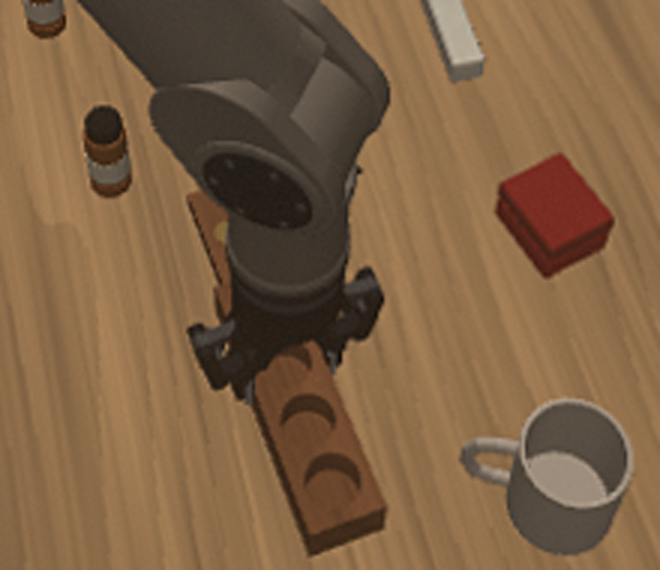

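The crop shows the rack held level, about 8 mm up, and in line with the gripper. Next I'll carry it towards the clamp and stop short to check.

```bash
python3 -m crank '[[0.5,0.45,0,0,0,0],[1,0.6,0,0,0,0],[1,0.6,0,0,0,0],[1,0.6,0,0,0,0],[1,0.6,0,0,0,0],[1,0.6,0,0,0,0],[1,0.6,0,0,0,0],[1,0.6,0,0,0,0],[1,0.6,0,0,0,0],[1,0.25,0,0,0,0],[0.5,0,0,0,0,0],[0,0,0,0,0,0]]' >/dev/null && python3 go.py 0.6178 0.0745 0.024 6
python3 - <<'E'
from h import *
A=(0,0,0);B=(180,255,255)
f=grab("top"); P=f["P"]; save(f,"near.png",(180,170,420,300),3)
f=grab("side"); P=f["P"]; save(f,"nears.png",(200,150,360,350),3)
E
```

```text
t 10.85 tcp [ 0.6282 -0.0223  0.0228] F [-0.7  0.5 -3.9] M [ 0.    0.03 -0.03] w 0.0547 gf 64.4
x [-0.107  0.994  0.001] y [ 0.994  0.107 -0.001] z [-0.001  0.001 -1.   ]
j [-0.36  0.7   0.42  1.83 -0.42  0.7   0.4 ] yaw y 6.17
units [ 4.87  0.   -0.05]
turn z deg 0.17 units 0.004
units after turn [ 4.87 -0.01 -0.06]
```

View pics/near.png

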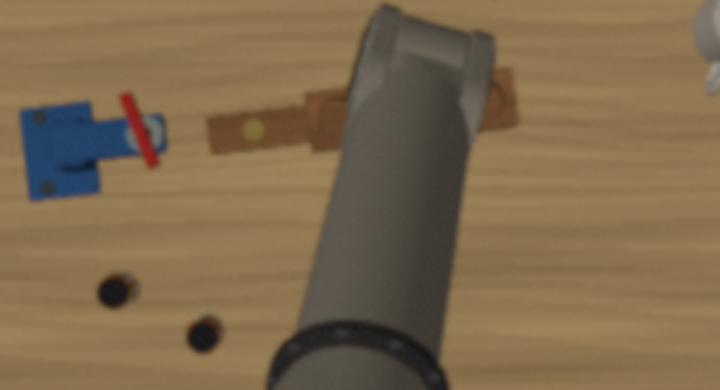

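View pics/nears.png

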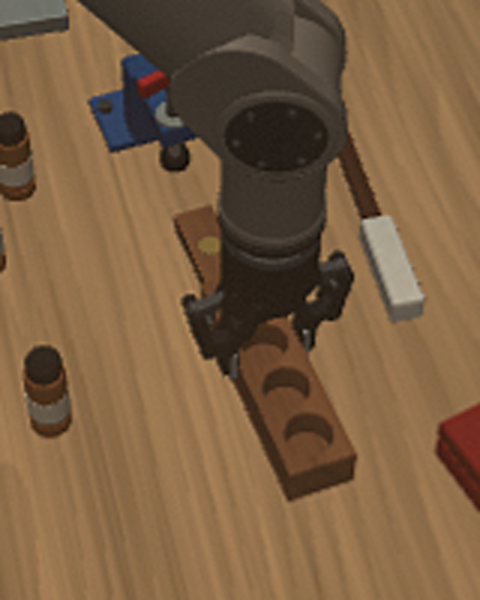

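Top crop: rack tongue at (205–300,125) with the dot at (253,130), in line with the clamp arm. The bar's centre is at about (139.5,130.5). The side crop shows the black pad at (175,157), clear above tongue height.

```bash
cat >> h.py <<'E'
def ray(f,u,v,z):
    n=cv2.undistortPoints(np.array([[[u,v]]],float),f["K"],np.array([f["k1"],0,0,0.]))[0,0]
    M=np.linalg.inv(f["world_to_cam"]); d=M[:3,:3]@np.array([n[0],-n[1],-1]); c=M[:3,3]; return c+d*(z-c[2])/d[2]
E
cat > d.py <<'E'
from h import *
f=grab("top"); P=f["P"]
hsv=cv2.cvtColor(f["image"],cv2.COLOR_RGB2HSV)
import sys
zd=float(sys.argv[1])
def cen(f,lo,hi,box,z,n):
    m=cv2.inRange(cv2.cvtColor(f["image"],cv2.COLOR_RGB2HSV),lo,hi)[box[1]:box[3],box[0]:box[2]]
    ys,xs=np.nonzero(m); 
    if len(xs)<8: print(n,"few",len(xs)); return
    print(n,len(xs),np.round(ray(f,xs.mean()+box[0],ys.mean()+box[1],z),4))
cen(f,(20,90,80),(35,255,255),(245,200,290,230),zd,"dot top")
cen(f,(0,150,60),(6,255,255),(215,190,240,235),.158,"bar top")
print(hsv[213,264],hsv[213,255])
g=grab("side")
cen(g,(20,90,80),(35,255,255),(255,215,285,250),zd,"dot side")
print("dot rays",ray(f,264.3,213.3,zd),ray(g,269.5,231.5,zd))
print("bar ray",ray(f,226.5,213.5,.158))
# boss / washer, pad
print("washer top", ray(f,180+145/3,170+133/3,.1)); print("pad bottom side", ray(g,200+175/3,150+157/3,.042))
# rack edges: block top in both cameras
A=(0,0,0);B=(180,255,255)
p=g["P"][mask(g,(5,60,30),(20,255,255),.042,.055,(275,255,325,320))]; print(rect(p))
E
python3 d.py 0.0265
```

```text
dot top 32 [0.6136 0.1024 0.0265]
bar top 90 [0.6048 0.2023 0.158 ]
[ 22 144 126] [ 14 153 105]
dot side 20 [0.613  0.0998 0.0265]
dot rays [0.6113226  0.10583191 0.0265    ] [0.61158796 0.1016589  0.0265    ]
bar ray [0.60334959 0.20087739 0.158     ]
washer top [0.60483871 0.20129824 0.1       ]
pad bottom side [0.60388346 0.1947207  0.042     ]
(array([637.3, -76.4]), array([ 79.7, 143.1]), np.float32(-78.45))
```

```bash
python3 -m crank '[[0.8,0.04,0,0,0,0],[0.8,0,0,0,0,0],[0.8,0,0,0,0,0],[0.8,0,0,0,0,0],[0.8,0,0,0,0,0],[0.6,0,0,0,0,0],[0.3,0,0,0,0,0],[0,0,0,0,0,0],[0,0,0,0,0,0]]' && python3 go.py 0.6178 0.0745 0.024 6
python3 - <<'E'
from h import *
f=grab("side"); save(f,"in.png",(210,140,330,280),4)
E
```

```text
clock: 11.95
tcp_pos: [0.6192, 0.0713, 0.0234]
orientation: [2.103, 2.333, -0.001]
contact_force: [-0.7, 0.5, -3.6]
grip_width: 0.0548
gripper_force: 64.4
t 11.95 tcp [0.6192 0.0713 0.0234] F [-0.7  0.5 -3.6] M [-0.02  0.05 -0.  ] w 0.0548 gf 64.4
x [-0.103  0.995 -0.001] y [0.995 0.103 0.   ] z [ 0.    -0.001 -1.   ]
j [-0.53  0.69  0.43  1.85 -0.43  0.7   0.25] yaw y 5.94
units [ 0.17 -0.05 -0.03]
turn z deg -0.06 units -0.001
units after turn [ 0.17 -0.05 -0.03]
```

View pics/in.png

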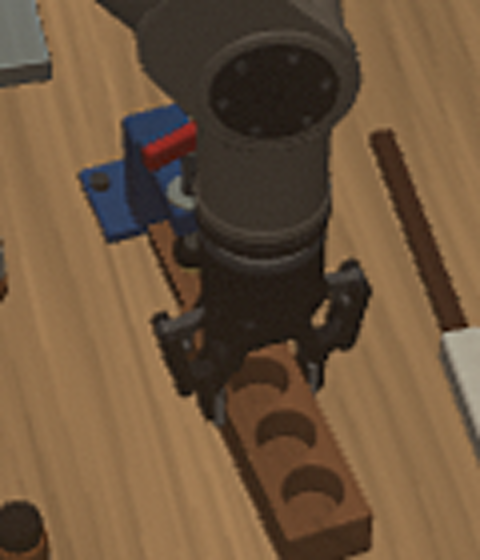

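The tongue is under the pad and the rack is still aligned. I'll make the final small advance, set it down, release and measure.

```bash
python3 -m crank '[[0.17,-0.03,0,0,0,0],[0,0,0.2,0,0,0],[0,0,0.15,0,0,0],[0,0,0.08,0,0,0],[0,0,0,0,0,0],[0,0,0,0,0,0]]' && python3 -m crank '[[0,0,0,0,0,0],[0,0,0,0,0,0],[0,0,0,0,0,0],[0,0,0,0,0,0]]' 1 && python3 -m crank '[[0,0,-1,0,0,0],[0,0,-1,0,0,0],[0,0,-1,0,0,0],[0,0,-1,0,0,0],[0,0,-1,0,0,0],[0,0,-1,0,0,0],[0,0,-1,0,0,0],[0,0,-1,0,0,0],[0,0,-1,0,0,0],[0,0,0,0,0,0]]' >/dev/null
python3 -m crank '[[-1,-1,0,0,0,0],[-1,-1,0,0,0,0],[-1,-1,0,0,0,0],[-1,-1,0,0,0,0],[-1,-1,0,0,0,0],[-1,-1,0,0,0,0],[-1,-1,0,0,0,0],[-1,0,0,0,0,0],[-1,0,0,0,0,0],[-1,0,0,0,0,0],[-1,0,0,0,0,0],[0,0,0,0,0,0]]'
python3 - <<'E'
from h import *
A=(0,0,0);B=(180,255,255)
f=grab("top"); save(f,"set_t.png",(180,180,360,280),4)
g=grab("side"); save(g,"set_s.png",(200,140,340,280),4)
for n,q,box in(("t",f,(200,180,400,290)),("s",g,(220,150,340,330))):
    P=q["P"]
    p=P[mask(q,(5,60,20),(20,255,255),.032,.05,box)]; print(n,len(p),rect(p),pca(p),np.round(np.percentile(p[:,2],[5,50,95]),4))
    p=P[mask(q,(5,60,20),(20,255,255),.012,.026,box)]; print(n,len(p),rect(p),pca(p))
E
```

```text
clock: 12.6
tcp_pos: [0.6182, 0.0753, 0.0146]
orientation: [2.103, 2.334, -0.0]
contact_force: [-0.0, -0.3, -4.6]
grip_width: 0.0552
gripper_force: 64.5
clock: 13.0
tcp_pos: [0.6185, 0.0755, 0.015]
orientation: [2.102, 2.334, 0.001]
contact_force: [-0.1, 0.1, 0.4]
grip_width: 0.0852
gripper_force: 0.0
clock: 15.2
tcp_pos: [0.5012, -0.1608, 0.1943]
orientation: [2.107, 2.329, -0.002]
contact_force: [-1.0, 0.7, 0.3]
grip_width: 0.0855
gripper_force: 0.0
t 865 (array([533.7,  91.1]), array([217.5, 288.6]), np.float32(-83.82)) (array([0.6143, 0.0565]), np.float64(103.87)) [0.0348 0.0399 0.0452]
t 488 (array([539.3, 109.9]), array([207.7, 289.9]), np.float32(-88.93)) (array([0.61  , 0.1032]), np.float64(98.18))
s 618 (array([618.2,  53. ]), array([ 57.1, 196.8]), np.float32(-83.35)) (array([0.6282, 0.0385]), np.float64(-88.58)) [0.0337 0.0383 0.0418]
s 581 (array([681. ,  76.9]), array([221.3, 462. ]), np.float32(52.54)) (array([0.7006, 0.1182]), np.float64(-121.97))
```

Run:
```python
import cv2,numpy as np
a=cv2.imread("pics/set_t.png");b=cv2.imread("pics/set_s.png")
a=cv2.resize(a,(440,245));b=cv2.resize(b,(350,350))
c=np.zeros((600,440,3),np.uint8);c[:245]=a;c[250:600,:350]=b;cv2.imwrite("pics/set.png",c)
```

```text
(no output)
```

View pics/set.png

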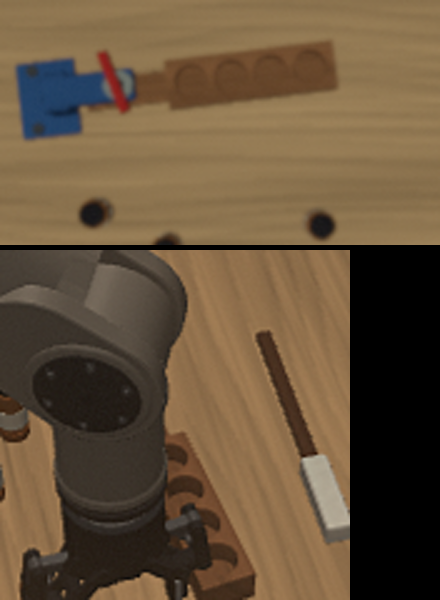

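The rack is set down (top crop x 135–337, y 40–110) with its tongue under the clamp and in line. A tighter measurement comes next, then the handle.

```bash
cat > rk.py <<'E'
from h import *
f=grab("top"); P=f["P"]
p=P[mask(f,(5,60,20),(20,255,255),.034,.047,(245,192,322,228))]; a=rect(p); print(len(p),*a,pca(p))
h=np.radians(a[2]); u=np.array([np.cos(h),np.sin(h)]); u*=-np.sign(u[1]); print("dot",a[0]-150*u)
m=mask(f,(0,120,60),(8,255,255),.115,.18,(214,190,242,236)); print("bar",rect(P[m]),pca(P[m]),np.median(P[m][:,2]))
for b in [(200,250,233,280),(233,265,265,295),(294,257,329,287)]:
    m=mask(f,(0,0,0),(180,255,255),.08,.1,b)
    if m.sum()>20: print("bottle",rect(P[m]))
E
python3 rk.py; python3 go.py 0.605 0.202 0.17 -68
```

```text
810 [618.9  54.1] [ 56.3 196.3] -83.66 (array([0.619 , 0.0538]), np.float64(96.28))
dot [602.33577766 203.18261108]
bar (array([605. , 203.1]), array([11.9, 68.1]), np.float32(23.47)) (array([0.6041, 0.2023]), np.float64(-157.59)) 0.15213699374329892
bottle (array([463.3, 232.8]), array([25. , 25.3]), np.float32(-46.46))
bottle (array([422.3, 153.4]), array([21.9, 27.3]), np.float32(89.56))
bottle (array([445.9, -20.9]), array([26.7, 27. ]), np.float32(43.53))
t 15.35 tcp [ 0.5015 -0.1571  0.1941] F [-0.3  0.1  1.4] M [ 0.07 -0.05 -0.  ] w 0.0852 gf 0.0
x [-0.104  0.995  0.001] y [ 0.995  0.104 -0.001] z [-0.001  0.001 -1.   ]
j [-0.35  0.32  0.65  1.98 -0.24  0.92  0.53] yaw y 6.0
units [17.32  7.02  1.21]
turn z deg 74.0 units 1.644
units after turn [ 11.52 -14.71   1.2 ]
```

The dot is within about 2 mm of the screw axis and the heading is within half a degree. Now I'll go to the handle with tool y at 112.4°, which leaves the most room for clockwise turning.

```bash
python3 -m crank '[[0,0,0,0,0,-0.19],[0,0,0,0,0,-0.19],[0,0,0,0,0,-0.19],[0,0,0,0,0,-0.19],[0,0,0,0,0,-0.19],[0,0,0,0,0,-0.19],[0,0,0,0,0,-0.19],[0,0,0,0,0,-0.19],[0,0,0,0,0,-0.19],[0,0,0,0,0,-0.19],[0,0,0,0,0,-0.19],[0,0,0,0,0,-0.19]]' >/dev/null; python3 -m crank '[[0,0,0,0,0,-0.084],[0,0,0,0,0,0]]' >/dev/null
python3 go.py 0.6045 0.2023 0.19 112.4
```

```text
t 16.75 tcp [ 0.5018 -0.1566  0.1945] F [ 0.7 -0.6 -0.4] M [ 0.   -0.03 -0.  ] w 0.0855 gf 0.0
x [-0.924 -0.382  0.   ] y [-0.382  0.924  0.001] z [-0.     0.001 -1.   ]
j [-0.04  0.28  0.27  1.96 -0.09  0.91  2.24] yaw y 112.48
units [-11.61  14.62   0.23]
turn z deg 0.08 units 0.002
units after turn [-11.59  14.63   0.22]
```

```bash
python3 -m crank '[[-0.8,1,0,0,0,0],[-0.8,1,0,0,0,0],[-0.8,1,0,0,0,0],[-0.8,1,0,0,0,0],[-0.8,1,0,0,0,0],[-0.8,1,0,0,0,0],[-0.8,1,0,0,0,0],[-0.8,1,0,0,0,0],[-0.8,1,0,0,0,0],[-0.8,1,0,0,0,0],[-0.8,1,0,0,0,0],[-0.8,1,0,0,0,0]]' >/dev/null; python3 -m crank '[[-0.9,1,0,0,0,0],[-0.7,1,0,0,0,0],[-0.4,0.6,0,0,0,0],[0,0,0,0,0,0],[0,0,0,0,0,0]]' >/dev/null
python3 go.py 0.6045 0.2023 0.134 112.4
```

```text
t 18.45 tcp [0.605  0.1995 0.1944] F [ 0.2 -0.5  1.3] M [-0.04  0.02  0.02] w 0.0857 gf 0.0
x [-0.925 -0.38   0.001] y [-0.38   0.925 -0.001] z [-0.001 -0.001 -1.   ]
j [-0.52  0.45  0.14  1.7  -0.07  1.    1.61] yaw y 112.32
units [-0.03  0.14  3.02]
turn z deg -0.08 units -0.002
units after turn [-0.03  0.14  3.02]
```

```bash
python3 -m crank '[[0,0.12,1,0,0,0],[0,0,1,0,0,0],[0,0,0.6,0,0,0],[0,0,0.4,0,0,0],[0,0,0,0,0,0]]' && python3 -m crank '[[0,0,0,0,0,0],[0,0,0,0,0,0],[0,0,0,0,0,0],[0,0,0,0,0,0],[0,0,0,0,0,0],[0,0,0,0,0,0],[0,0,0,0,0,0],[0,0,0,0,0,0]]' 0 40
python3 go.py 0.6045 0.2023 0.134 112.4
```

```text
clock: 18.95
tcp_pos: [0.6039, 0.2015, 0.1338]
orientation: [0.607, -3.081, 0.001]
contact_force: [-0.8, 0.2, -0.1]
grip_width: 0.0858
gripper_force: 0.0
clock: 19.75
tcp_pos: [0.6046, 0.2026, 0.1351]
orientation: [-0.609, 3.082, 0.0]
contact_force: [-1.4, -0.5, 4.2]
grip_width: 0.0112
gripper_force: 41.4
t 19.75 tcp [0.6046 0.2026 0.1351] F [-1.4 -0.5  4.2] M [-0.17  0.21 -0.15] w 0.0112 gf 41.4
x [-0.925 -0.38  -0.   ] y [-0.38   0.925 -0.   ] z [ 0.  0. -1.]
j [-0.52  0.52  0.13  1.74 -0.08  0.89  1.61] yaw y 112.34
units [ 0.01 -0.01  0.05]
turn z deg -0.06 units -0.001
units after turn [ 0.01 -0.01  0.05]
```

```bash
python3 -m crank '[[0,0,0.028,0,0,0.18],[0,0,0.028,0,0,0.18],[0,0,0.028,0,0,0.18],[0,0,0.028,0,0,0.18],[0,0,0.028,0,0,0.18],[0,0,0.028,0,0,0.18],[0,0,0.028,0,0,0.18],[0,0,0.028,0,0,0.18],[0,0,0.028,0,0,0.18],[0,0,0.028,0,0,0.18],[0,0,0.028,0,0,0.18],[0,0,0.028,0,0,0.18]]' >/dev/null
python3 go.py 0.6045 0.2023 0.134; python3 rk.py | egrep "dot|bar|1"
```

```text
t 20.95 tcp [0.6054 0.2042 0.1284] F [3.2 2.6 0.3] M [ 0.49 -0.53  0.15] w 0.0109 gf 40.9
x [-0.257  0.966  0.001] y [0.966 0.257 0.003] z [ 0.003  0.002 -1.   ]
j [-0.82  0.58  0.56  1.77 -0.38  0.9   0.16] yaw y 14.92
units [-0.08 -0.07 -0.28]
806 [618.9  54. ] [ 56.  196.2] -83.6 (array([0.619 , 0.0538]), np.float64(96.76))
dot [602.17965736 203.06518555]
bar (array([611.5, 170.7]), array([2.8, 7.6]), np.float32(2.61)) (array([0.6116, 0.1711]), np.float64(178.6)) 0.1464007481367796
bottle (array([422.5, 153. ]), array([21.9, 26.6]), np.float32(-89.57))
bottle (array([445.7, -21.1]), array([26.8, 27. ]), np.float32(42.16))
```

```bash
python3 -m crank '[[0,0,0.028,0,0,0.18],[0,0,0.028,0,0,0.18],[0,0,0.028,0,0,0.18],[0,0,0.028,0,0,0.18],[0,0,0.028,0,0,0.18],[0,0,0.028,0,0,0.18],[0,0,0.028,0,0,0.18],[0,0,0.028,0,0,0.18],[0,0,0.028,0,0,0.18],[0,0,0.028,0,0,0.18],[0,0,0.028,0,0,0.18],[0,0,0.028,0,0,0.18]]' >/dev/null
python3 go.py 0.6045 0.2023 0.134; 
python3 -m crank '[[0,0,0.028,0,0,0.18],[0,0,0.028,0,0,0.18],[0,0,0.028,0,0,0.18],[0,0,0.028,0,0,0.18],[0,0,0,0,0,0],[0,0,0,0,0,0]]' >/dev/null
python3 go.py 0.6045 0.2023 0.134
```

```text
t 22.2 tcp [0.6069 0.2031 0.1217] F [ 8.2  1.1 -4. ] M [ 0.1  -1.6   0.15] w 0.0113 gf 40.4
x [0.991 0.137 0.005] y [ 0.137 -0.991  0.001] z [ 0.005 -0.    -1.   ]
j [-1.06  0.76  0.98  1.79 -0.74  1.01 -1.23] yaw y -82.15
units [-0.12  0.03 -0.62]
t 22.8 tcp [0.6068 0.2024 0.1194] F [ 6.9  0.1 -0.1] M [-0.08 -1.46 -0.05] w 0.011 gf 40.7
x [ 0.911 -0.411  0.005] y [-0.411 -0.911 -0.001] z [ 0.005 -0.001 -1.   ]
j [-1.12  0.84  1.1   1.79 -0.85  1.07 -1.69] yaw y -114.29
units [-0.1   0.05 -0.73]
```

```bash
python3 -m crank '[[0,0,0,0,0,0],[0,0,0,0,0,0],[0,0,0,0,0,0],[0,0,0,0,0,0],[0,0,-1,0,0,0],[0,0,-1,0,0,0],[0,0,-0.3,0,0,0]]' 1 >/dev/null
python3 -m crank '[[0,0,0,0,0,-0.19],[0,0,0,0,0,-0.19],[0,0,0,0,0,-0.19],[0,0,0,0,0,-0.19],[0,0,0,0,0,-0.19],[0,0,0,0,0,-0.19],[0,0,0,0,0,-0.19],[0,0,0,0,0,-0.19],[0,0,0,0,0,-0.19],[0,0,0,0,0,-0.19],[0,0,0,0,0,-0.19],[0,0,0,0,0,-0.19]]' >/dev/null
python3 -m crank '[[0,0,0,0,0,-0.19],[0,0,0,0,0,-0.19],[0,0,0,0,0,-0.19],[0,0,0,0,0,-0.19],[0,0,0,0,0,-0.19],[0,0,0,0,0,-0.19],[0,0,0,0,0,-0.19],[0,0,0,0,0,-0.19],[0,0,0,0,0,-0.19],[0,0,0,0,0,0],[0,0,0,0,0,0]]' >/dev/null
python3 go.py 0.6045 0.2023 0.119 65.7
```

```text
t 25.8 tcp [0.6047 0.2022 0.1656] F [ 0.2 -0.1 -0. ] M [ 0.    0.02 -0.03] w 0.0857 gf 0.0
x [-0.905  0.425 -0.001] y [0.425 0.905 0.001] z [ 0.001  0.    -1.   ]
j [-0.69  0.5   0.38  1.73 -0.22  0.95  0.9 ] yaw y 64.84
units [ 0.01 -0.    2.33]
turn z deg -0.86 units -0.019
units after turn [0.01 0.   2.33]
```

```bash
python3 -m crank '[[0,0,0.9,0,0,-0.018],[0,0,0.9,0,0,0],[0,0,0.5,0,0,0],[0,0,0,0,0,0]]' >/dev/null; python3 -m crank '[[0,0,0,0,0,0],[0,0,0,0,0,0],[0,0,0,0,0,0],[0,0,0,0,0,0],[0,0,0,0,0,0],[0,0,0,0,0,0],[0,0,0,0,0,0],[0,0,0,0,0,0]]' 0 40
python3 go.py 0.6045 0.2023 0.119 65.7
python3 -m crank '[[0,0,0.028,0,0,0.18],[0,0,0.028,0,0,0.18],[0,0,0.028,0,0,0.18],[0,0,0.028,0,0,0.18]]' >/dev/null; python3 go.py 0.6045 0.2023 0.119
```

```text
clock: 27.0
tcp_pos: [0.6049, 0.2033, 0.1195]
orientation: [0.655, 3.072, 0.002]
contact_force: [1.4, 3.0, 3.1]
grip_width: 0.0109
gripper_force: 42.8
t 27.0 tcp [0.6049 0.2033 0.1195] F [1.4 3.  3.1] M [ 0.49 -0.1  -0.06] w 0.0109 gf 42.8
x [-0.913  0.408 -0.001] y [0.408 0.913 0.001] z [ 0.001  0.001 -1.   ]
j [-0.68  0.56  0.35  1.76 -0.24  0.86  0.94] yaw y 65.94
units [-0.   -0.05  0.03]
turn z deg 0.24 units 0.005
units after turn [-0.   -0.05  0.03]
t 27.4 tcp [0.6052 0.2037 0.1174] F [2.  3.3 2.4] M [ 0.62 -0.32  0.23] w 0.0111 gf 42.7
x [-0.549  0.836  0.   ] y [0.836 0.549 0.002] z [ 0.002  0.001 -1.   ]
j [-0.78  0.58  0.5   1.77 -0.35  0.87  0.46] yaw y 33.27
units [-0.04 -0.07 -0.08]
```

```bash
python3 -m crank '[[0,0,0.02,0,0,0.12],[0,0,0.02,0,0,0.12]]' >/dev/null; python3 go.py 0.6045 0.2023 0.119 | egrep "^t|yaw"
python3 -m crank '[[0,0,0.02,0,0,0.12],[0,0,0.02,0,0,0.12]]' >/dev/null; python3 go.py 0.6045 0.2023 0.119 | egrep "^t|yaw"
python3 -m crank '[[0,0,0.02,0,0,0.12]]' >/dev/null; python3 go.py 0.6045 0.2023 0.119| egrep "^t|yaw"
python3 -m crank '[[0,0,0.02,0,0,0.12]]' >/dev/null; python3 go.py 0.6045 0.2023 0.119| egrep "^t|yaw"
```

```text
t 27.6 tcp [0.6054 0.2038 0.1166] F [2.  4.2 2.7] M [ 0.64 -0.36  0.26] w 0.011 gf 42.8
j [-0.81  0.6   0.54  1.77 -0.39  0.88  0.3 ] yaw y 22.58
t 27.8 tcp [0.6055 0.2038 0.1161] F [0.8 3.7 6.8] M [ 0.66 -0.29  0.49] w 0.0107 gf 43.3
j [-0.84  0.61  0.59  1.78 -0.43  0.88  0.15] yaw y 11.81
t 27.9 tcp [0.6056 0.2039 0.1159] F [1.  3.9 6.6] M [ 0.59 -0.21  0.61] w 0.0109 gf 43.9
j [-0.86  0.62  0.62  1.78 -0.45  0.89  0.07] yaw y 6.43
t 28.0 tcp [0.6057 0.2039 0.1156] F [0.8 3.1 7.9] M [ 0.56 -0.09  0.72] w 0.0111 gf 45.1
j [-0.87  0.62  0.64  1.78 -0.46  0.89 -0.01] yaw y 1.05
```

The torque has climbed past the firm range (0.72 N m, steep), so the spring has probably bottomed and the handle did not start at 0. I'll back off in small steps and read the torque.

```bash
cat > q.py <<'E'
from h import *
o=status.get_obs(); Rm=R.from_rotvec(o["orientation"]).as_matrix()
print("yaw",round(np.degrees(np.arctan2(Rm[1,1],Rm[0,1])),2),"Mz",round(o["moment"][2],3),"F",np.round(o["contact_force"],1),"z",round(o["tcp_pos"][2],4))
E
python3 -m crank '[[0,0,-0.02,0,0,-0.12]]' >/dev/null; python3 q.py
python3 -m crank '[[0,0,-0.02,0,0,-0.12]]' >/dev/null; python3 q.py
python3 -m crank '[[0,0,-0.02,0,0,-0.12]]' >/dev/null; python3 q.py
python3 -m crank '[[0,0,-0.02,0,0,-0.12]]' >/dev/null; python3 q.py
python3 -m crank '[[0,0,-0.02,0,0,-0.12]]' >/dev/null; python3 q.py
python3 -m crank '[[0,0,-0.02,0,0,-0.12]]' >/dev/null; python3 q.py
python3 -m crank '[[0,0,-0.02,0,0,-0.12]]' >/dev/null; python3 q.py
python3 -m crank '[[0,0,-0.02,0,0,-0.12]]' >/dev/null; python3 q.py
```

```text
yaw 6.56 Mz 0.394 F [1.  2.6 4.9] z 0.1159
yaw 12.23 Mz 0.171 F [2.3 3.3 3.5] z 0.1161
yaw 17.62 Mz 0.06 F [2.1 2.8 1.9] z 0.1164
yaw 22.99 Mz 0.051 F [1.7 3.1 2.2] z 0.1166
yaw 28.39 Mz -0.023 F [1.5 2.2 2.2] z 0.117
yaw 33.78 Mz 0.028 F [2.2 3.4 1.8] z 0.1174
yaw 39.17 Mz -0.042 F [0.9 3.5 2.9] z 0.1177
yaw 44.57 Mz -0.029 F [0.8 3.4 2. ] z 0.1181
```

```bash
python3 -m crank '[[0,0,-0.02,0,0,-0.12]]' >/dev/null; python3 q.py
python3 -m crank '[[0,0,-0.02,0,0,-0.12]]' >/dev/null; python3 q.py
python3 -m crank '[[0,0,-0.02,0,0,-0.12]]' >/dev/null; python3 q.py
python3 -m crank '[[0,0,-0.02,0,0,-0.12]]' >/dev/null; python3 q.py
python3 -m crank '[[0,0,0.02,0,0,0.12]]' >/dev/null; python3 q.py
python3 -m crank '[[0,0,0.01,0,0,0.06]]' >/dev/null; python3 q.py
python3 -m crank '[[0,0,0.01,0,0,0.06]]' >/dev/null; python3 q.py
```

```text
yaw 49.97 Mz 0.019 F [0.9 3.  1.5] z 0.1185
yaw 55.37 Mz -0.045 F [1.7 3.7 1.6] z 0.1189
yaw 60.76 Mz -0.067 F [1.3 2.2 1.9] z 0.1192
yaw 66.16 Mz -0.055 F [0.3 1.9 1.2] z 0.1196
yaw 60.66 Mz 0.24 F [1.4 2.7 2.6] z 0.1193
yaw 57.7 Mz 0.204 F [0.5 3.3 3.1] z 0.119
yaw 55.07 Mz 0.228 F [1.3 2.5 2.9] z 0.1188
```

Turning clockwise now reads 0.20–0.24 N m, about 0.65 rad short of the solid stop, so it is clamped firmly. I'll release the handle and check.

```bash
python3 -m crank '[[0,0,0,0,0,0],[0,0,0,0,0,0],[0,0,0,0,0,0],[0,0,0,0,0,0],[0,0,-1,0,0,0],[0,0,-1,0,0,0],[0,0,-1,0,0,0],[0,0,-1,0,0,0],[0,0,0,0,0,0]]' 1 >/dev/null
python3 -m crank '[[0,0,0,0,0,0.19],[0,0,0,0,0,0.19],[0,0,0,0,0,0.19],[0,0,0,0,0,0.19],[0,0,0,0,0,0.19],[0,0,0,0,0,0.14],[0,-1,0,0,0,0],[0,-1,0,0,0,0],[0,-1,0,0,0,0],[0,-1,0,0,0,0],[0,-1,0,0,0,0],[0,0,0,0,0,0]]' >/dev/null
python3 m.py | egrep "red|bottle|side"; python3 rk.py;python3 go.py 0.4475 -0.0215 0.12 6
```

```text
red 91 z [0.132  0.1363 0.1403] rect [605.5 202. ] [11.6 65.4] -35.12 pca [0.6078 0.2004] 145.91
bottle 70 z [0.0829 0.0871 0.0912] rect [422.4 150.7] [21.8 21.9] 88.19 pca [0.4226 0.1507] -151.22
bottle 88 z [0.0831 0.0881 0.092 ] rect [445.8 -22.4] [24.6 27.4] 89.14 pca [ 0.446  -0.0215] -112.52
side
red 160 z [0.1228 0.1326 0.137 ] rect [604.4 200.6] [18.3 68.1] -34.4 pca [0.6036 0.1982] -34.05
bottle 43 z [0.0824 0.0866 0.0902] rect [427.9 148.5] [12.7 29.8] 82.08 pca [0.4272 0.1486] -94.31
bottle 93 z [0.0817 0.0864 0.0899] rect [420.7 150.4] [26.  30.9] -79.13 pca [0.4209 0.1485] -82.41
bottle 109 z [0.0819 0.0866 0.09  ] rect [446.2 -23.6] [27.4 28.1] -54.74 pca [ 0.4457 -0.0238] -95.94
804 [618.9  54. ] [ 56.3 196.1] -83.68 (array([0.6185, 0.055 ]), np.float64(96.5))
dot [602.38781395 203.08839417]
bar (array([608.8, 200.1]), array([11.2, 58.3]), np.float32(-35.56)) (array([0.6098, 0.1992]), np.float64(146.08)) 0.13554249929808937
bottle (array([422.3, 150.6]), array([21.9, 21.9]), np.float32(89.02))
bottle (array([445.8, -22.3]), array([24.6, 27.5]), np.float32(88.94))
t 31.75 tcp [0.5056 0.1921 0.1982] F [ 0.  -0.2  0.6] M [-0.   -0.02 -0.04] w 0.0855 gf 0.0
x [-0.106  0.994 -0.   ] y [0.994 0.106 0.001] z [ 0.001 -0.    -1.   ]
j [-1.02  0.34  0.68  1.95 -0.27  0.94 -0.11] yaw y 6.08
units [-10.31  -4.02   3.91]
turn z deg 0.08 units 0.002
units after turn [-10.32  -4.01   3.91]
```

```bash
python3 -m crank '[[-1,-0.4,0,0,0,0],[-1,-0.4,0,0,0,0],[-1,-0.4,0,0,0,0],[-1,-0.4,0,0,0,0],[-1,-0.4,0,0,0,0],[-1,-0.4,0,0,0,0],[-1,-0.4,0,0,0,0],[-1,-0.4,0,0,0,0],[-1,-0.4,0,0,0,0],[-1,-0.4,0,0,0,0],[-0.3,0,0.5,0,0,0],[0,0,0,0,0,0]]' >/dev/null
python3 m.py | egrep "bottle|side"; python3 go.py 0.4475 -0.0222 0.039 6
python3 - <<'E'
from h import *
f=grab("top"); save(f,"b1.png",(160,180,360,320),3)
E
```

```text
bottle 45 z [0.0814 0.0879 0.0934] rect [504.  236.9] [10.9 27.4] 89.33 pca [0.5047 0.2353] -92.77
bottle 80 z [0.0839 0.0884 0.0922] rect [422.5 153.2] [22.  27.1] 89.91 pca [0.4226 0.1522] -98.16
side
bottle 113 z [0.0824 0.0868 0.0897] rect [445.6 -23.1] [26.4 29.2] 75.63 pca [ 0.4459 -0.0242] -91.57
t 33.05 tcp [ 0.447  -0.0216  0.1885] F [ 0.7  0.2 -0.4] M [0.01 0.04 0.03] w 0.0854 gf 0.0
x [-0.105  0.994  0.   ] y [ 0.994  0.105 -0.   ] z [-0.  0. -1.]
j [-0.79  0.18  0.8   2.16 -0.17  0.86  0.22] yaw y 6.03
units [-0.03  0.03  7.47]
turn z deg 0.03 units 0.001
units after turn [-0.03  0.02  7.47]
```

View pics/b1.png

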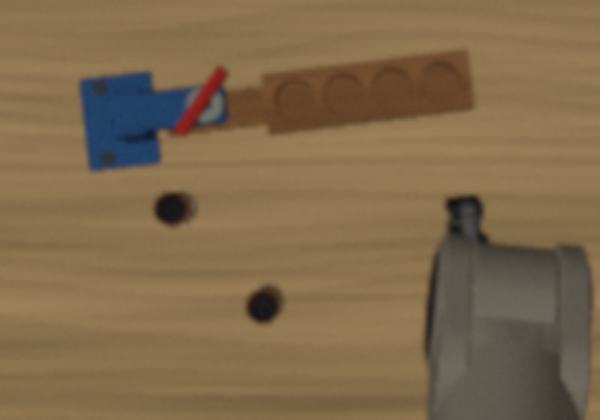

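Bottle 1 has been knocked to crop (173,208); bottle 2 is still at (263,304). Both stand upright. Grasping bottle 3 now.

```bash
python3 -m crank '[[0,0,1,0,0,0],[0,0,1,0,0,0],[0,0,1,0,0,0],[0,0,1,0,0,0],[0,0,1,0,0,0],[0,0,1,0,0,0],[0,0,1,0,0,0],[0,0,0.45,0,0,0],[0,0,0,0,0,0]]' >/dev/null
python3 -m crank '[[0,0,0,0,0,0],[0,0,0,0,0,0],[0,0,0,0,0,0],[0,0,0,0,0,0],[0,0,0,0,0,0],[0,0,0,0,0,0],[0,0,0,0,0,0],[0,0,-1,0,0,0],[0,0,-1,0,0,0],[0,0,-1,0,0,0],[0,0,-0.5,0,0,0],[0,0,0,0,0,0]]' 0 35
python3 m.py | egrep "bottle|side"; python3 go.py 0.6280 -0.0155 0.11 6
```

```text
clock: 35.2
tcp_pos: [0.448, -0.021, 0.1104]
orientation: [2.1, 2.335, 0.004]
contact_force: [-0.5, -0.0, -1.1]
grip_width: 0.0329
gripper_force: 35.4
bottle 45 z [0.0828 0.0881 0.0928] rect [504.  236.4] [10.9 27.7] 89.42 pca [0.5047 0.2353] -92.46
bottle 79 z [0.0839 0.0882 0.0914] rect [422.4 153.2] [21.9 27.2] 89.91 pca [0.4225 0.1521] -93.13
side
bottle 62 z [0.0809 0.0894 0.0992] rect [443.7 -32.3] [15.1 32.7] -10.76 pca [ 0.4446 -0.035 ] 172.26
t 35.3 tcp [ 0.4469 -0.021   0.109 ] F [-0.4 -1.2 -0.7] M [ 0.   -0.02 -0.01] w 0.033 gf 35.4
x [-0.106  0.994  0.   ] y [ 0.994  0.106 -0.   ] z [-0.  0. -1.]
j [-0.69  0.35  0.71  2.23 -0.36  0.68  0.39] yaw y 6.1
units [-0.69  9.03 -0.05]
turn z deg 0.1 units 0.002
units after turn [-0.67  9.03 -0.05]
```

```bash
python3 -m crank '[[-0.1,0.7,0,0,0,0],[-0.1,1,0,0,0,0],[-0.1,1,0,0,0,0],[-0.1,1,0,0,0,0],[-0.1,1,0,0,0,0],[-0.1,1,0,0,0,0],[-0.05,1,0,0,0,0],[0,1,0,0,0,0],[0,0.8,0,0,0,0],[0,0.5,0,0,0,0],[0,0,0,0,0,0],[0,0,0,0,0,0]]' >/dev/null
python3 go.py 0.6280 -0.0145 0.09 6
python3 - <<'E'
from h import *
g=grab("side"); save(g,"ins.png",(235,190,335,300),5)
E
```

```text
t 36.5 tcp [ 0.6265 -0.0155  0.1085] F [-0.2 -0.1 -1.2] M [-0.02  0.01 -0.01] w 0.0333 gf 35.4
x [-0.105  0.994  0.   ] y [ 0.994  0.105 -0.002] z [-0.002 -0.    -1.   ]
j [-0.53  0.62  0.64  1.81 -0.46  0.87  0.43] yaw y 6.04
units [0.04 0.08 0.92]
turn z deg 0.04 units 0.001
units after turn [0.04 0.08 0.92]
```

View pics/ins.png

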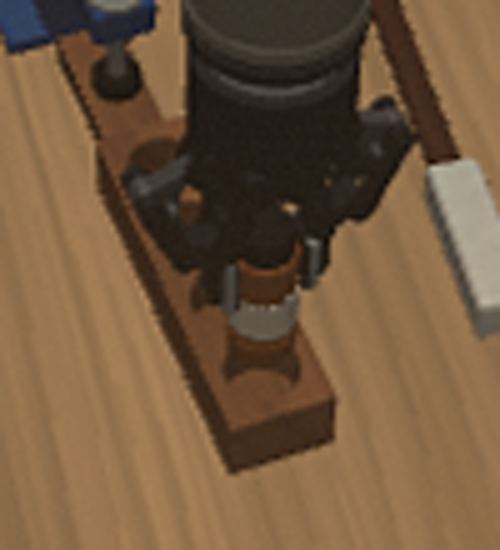

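The bottle hangs upright above hole 4, at crop (265,310) over the hole at (262,380). Lowering with a force check.

```bash
python3 -m crank '[[0.04,0.08,0.7,0,0,0],[0,0,0.6,0,0,0],[0,0,0.2,0,0,0],[0,0,0.2,0,0,0]]' | egrep "tcp|force"; python3 -m crank '[[0,0,0.25,0,0,0],[0,0,0.25,0,0,0]]' | egrep "tcp|force"
```

```text
tcp_pos: [0.6284, -0.0142, 0.0743]
contact_force: [0.0, 0.1, -0.8]
gripper_force: 35.4
tcp_pos: [0.6293, -0.0143, 0.0652]
contact_force: [0.9, 0.4, -1.2]
gripper_force: 35.4
```

```bash
python3 -m crank '[[0,0,0.3,0,0,0],[0,0,0.2,0,0,0],[0,0,0.1,0,0,0],[0,0,0.08,0,0,0]]' | egrep "tcp|force"; python3 -m crank '[[0,0,0.05,0,0,0],[0,0,0,0,0,0]]' | egrep "tcp|force"
```

```text
tcp_pos: [0.629, -0.0143, 0.0521]
contact_force: [-5.3, -0.8, 14.4]
gripper_force: 36.9
tcp_pos: [0.6291, -0.0142, 0.0521]
contact_force: [-4.9, 0.8, 10.8]
gripper_force: 36.7
```

```bash
python3 -m crank '[[0,0,0,0,0,0],[0,0,0,0,0,0],[0,0,0,0,0,0],[0,0,0,0,0,0],[0,0,-1,0,0,0],[0,0,-1,0,0,0],[0,0,-1,0,0,0],[0,0,-1,0,0,0],[0,0,-1,0,0,0],[0,0,-1,0,0,0],[0,0,0,0,0,0]]' 1 | grep tcp
cat > bt.py <<'E'
from h import *
# caps: dark pixels with height ~.088, centroid by enclosing circle of world points, both cameras
for n in("top","side"):
    f=grab(n);P=f["P"];v=f["image"].max(2)
    m=((P[...,2]>.08)&(P[...,2]<.095)&(P[...,0]>.38)&(P[...,0]<.7)&(P[...,1]>-.1)&(P[...,1]<.3)).astype(np.uint8)
    k,l,s,c=cv2.connectedComponentsWithStats(m)
    for i in range(1,k):
        if 30<s[i,4]<250:
            p=P[l==i]; (cc,rr)=cv2.minEnclosingCircle((p[:,:2]*1000).astype(np.float32))
            # ray through pixel centroid at z=.088
            ys,xs=np.nonzero(l==i)
            print(n,s[i,4],np.round(c[i],1),"circ",np.round(cc,1),round(rr,1),"mean",np.round(p.mean(0),4),"ray",np.round(ray(f,*c[i],.088),4))
E
python3 bt.py; python3 go.py 0.424 0.152 0.16 6
```

```text
tcp_pos: [0.6308, -0.0146, 0.1734]
top 245 [208.8 216.9] circ [599.1 248.9] 41.0 mean [0.5989 0.255  0.0918] ray [0.5991 0.2554 0.088 ]
top 39 [232.3 217.4] circ [602.4 197.9] 18.4 mean [0.597  0.1915 0.0909] ray [0.5972 0.1918 0.088 ]
top 87 [216.4 249.5] circ [510.4 235.9] 14.3 mean [0.5106 0.2352 0.0874] ray [0.5106 0.2352 0.088 ]
top 79 [247.3 281.9] circ [422.1 153. ] 14.1 mean [0.4226 0.1523 0.0879] ray [0.4226 0.1523 0.088 ]
side 83 [220.  187.8] circ [509.9 233.8] 16.0 mean [0.509  0.2319 0.0857] ray [0.5088 0.2297 0.088 ]
side 93 [191.6 217.4] circ [419.3 148.7] 15.6 mean [0.4205 0.1486 0.0858] ray [0.4204 0.1467 0.088 ]
side 70 [287.4 255.2] circ [626.6 -17.9] 16.6 mean [ 0.624  -0.0246  0.0863] ray [ 0.6237 -0.0258  0.088 ]
t 38.95 tcp [ 0.6291 -0.0141  0.1706] F [ 0.  -0.4  0.1] M [ 0.04 -0.01  0.04] w 0.0851 gf 0.0
x [-0.106  0.994  0.   ] y [0.994 0.106 0.   ] z [ 0.  0. -1.]
j [-0.57  0.55  0.69  1.76 -0.41  0.98  0.39] yaw y 6.08
units [ 9.34 -9.32  0.53]
turn z deg 0.08 units 0.002
units after turn [ 9.33 -9.33  0.53]
```

```bash
python3 -m crank '[[0.8,-0.8,0,0,0,0],[1,-1,0,0,0,0],[1,-1,0,0,0,0],[1,-1,0,0,0,0],[1,-1,0,0,0,0],[1,-1,0,0,0,0],[1,-1,0,0,0,0],[1,-1,0,0,0,0],[1,-1,0,0,0,0],[0.53,-0.53,0,0,0,0],[0,0,0,0,0,0],[0,0,0,0,0,0]]' >/dev/null
python3 go.py 0.424 0.152 0.039 6; python3 bt.py | head -4
```

```text
t 40.15 tcp [0.4237 0.1514 0.1703] F [-0.1 -0.1  1.2] M [ 0.03 -0.   -0.02] w 0.085 gf 0.0
x [-0.106  0.994 -0.001] y [ 0.994  0.106 -0.   ] z [-0.    -0.001 -1.   ]
j [-1.14  0.22  0.76  2.17 -0.21  0.82 -0.14] yaw y 6.11
units [0.03 0.02 6.57]
turn z deg 0.11 units 0.002
units after turn [0.03 0.02 6.57]
top 38 [232.7 216.1] circ [603.5 192.2] 17.1 mean [0.6005 0.1904 0.0915] ray [0.6007 0.1906 0.088 ]
top 89 [216.4 249.5] circ [510.7 235.7] 14.3 mean [0.5107 0.2351 0.0877] ray [0.5107 0.2351 0.088 ]
side 79 [220.  187.6] circ [507.3 233.8] 17.7 mean [0.5091 0.2324 0.0859] ray [0.5089 0.2304 0.088 ]
side 88 [191.8 217.1] circ [420.5 150.2] 15.6 mean [0.421  0.1493 0.0859] ray [0.4209 0.1475 0.088 ]
```

```bash
python3 -m crank '[[0.03,0,1,0,0,0],[0,0,1,0,0,0],[0,0,1,0,0,0],[0,0,1,0,0,0],[0,0,1,0,0,0],[0,0,1,0,0,0],[0,0,0.57,0,0,0],[0,0,0,0,0,0]]' | egrep "tcp|force"
python3 -m crank '[[0,0,0,0,0,0],[0,0,0,0,0,0],[0,0,0,0,0,0],[0,0,0,0,0,0],[0,0,0,0,0,0],[0,0,0,0,0,0],[0,0,0,0,0,0],[0,0,-1,0,0,0],[0,0,-1,0,0,0],[0,0,-1,0,0,0],[0,0,-0.5,0,0,0],[0,0,0,0,0,0]]' 0 35
python3 go.py 0.6237 0.0310 0.11 6
```

```text
tcp_pos: [0.4234, 0.151, 0.0382]
contact_force: [0.3, 0.8, -0.5]
gripper_force: 0.0
clock: 42.25
tcp_pos: [0.4243, 0.1528, 0.1103]
orientation: [2.1, 2.336, 0.004]
contact_force: [-0.5, 0.3, -0.8]
grip_width: 0.0334
gripper_force: 35.2
t 42.25 tcp [0.4243 0.1528 0.1103] F [-0.5  0.3 -0.8] M [-0.04 -0.01 -0.02] w 0.0334 gf 35.2
x [-0.106  0.994  0.002] y [0.994 0.106 0.002] z [ 0.002  0.002 -1.   ]
j [-1.06  0.34  0.69  2.22 -0.35  0.68 -0.01] yaw y 6.09
units [-7.12  9.27  0.02]
turn z deg 0.09 units 0.002
units after turn [-7.1   9.28  0.02]
```

```bash
python3 -m crank '[[-0.7,0.8,0,0,0,0],[-0.9,1,0,0,0,0],[-0.9,1,0,0,0,0],[-0.9,1,0,0,0,0],[-0.9,1,0,0,0,0],[-0.9,1,0,0,0,0],[-0.9,1,0,0,0,0],[-0.7,1,0,0,0,0],[-0.3,0.9,0,0,0,0],[0,0.5,0,0,0,0],[0,0,0,0,0,0],[0,0,0,0,0,0]]' >/dev/null
python3 go.py 0.6238 0.0312 0.074 6
```

```text
t 43.45 tcp [0.6206 0.0312 0.1084] F [ 0.4  0.4 -1.1] M [-0.05  0.02 -0.01] w 0.0335 gf 35.2
x [-0.106  0.994  0.   ] y [ 0.994  0.106 -0.002] z [-0.002  0.    -1.   ]
j [-0.6   0.6   0.63  1.82 -0.45  0.86  0.35] yaw y 6.11
units [-0.02  0.16  1.72]
turn z deg 0.11 units 0.003
units after turn [-0.01  0.16  1.72]
```

```bash
python3 -m crank '[[-0.01,0.14,0.6,0,0,0],[0,0,0.6,0,0,0],[0,0,0.3,0,0,0],[0,0,0.2,0,0,0]]' | egrep "tcp|force"; python3 -m crank '[[0,0,0.25,0,0,0],[0,0,0.25,0,0,0]]' | egrep "tcp|force"
python3 -m crank '[[0,0,0.25,0,0,0],[0,0,0.2,0,0,0],[0,0,0.1,0,0,0]]' | egrep "tcp|force"; python3 -m crank '[[0,0,0.06,0,0,0],[0,0,0,0,0,0]]' | egrep "tcp|force"
```

```text
tcp_pos: [0.6236, 0.0307, 0.0741]
contact_force: [-0.6, -0.1, -0.6]
gripper_force: 35.2
tcp_pos: [0.6246, 0.0305, 0.0651]
contact_force: [0.3, -0.3, -1.4]
gripper_force: 35.2
tcp_pos: [0.6243, 0.0305, 0.0539]
contact_force: [0.1, -0.4, -1.4]
gripper_force: 35.2
tcp_pos: [0.6245, 0.0305, 0.0531]
contact_force: [-0.5, 0.1, -0.5]
gripper_force: 35.2
```

```bash
python3 -m crank '[[0,0,0.1,0,0,0],[0,0,0.06,0,0,0],[0,0,0,0,0,0]]' | egrep "tcp|force"
python3 -m crank '[[0,0,0,0,0,0],[0,0,0,0,0,0],[0,0,0,0,0,0],[0,0,0,0,0,0],[0,0,-1,0,0,0],[0,0,-1,0,0,0],[0,0,-1,0,0,0],[0,0,-1,0,0,0],[0,0,-1,0,0,0],[0,0,-1,0,0,0],[0,0,0,0,0,0]]' 1 | egrep "tcp|contact"
python3 bt.py|grep top; python3 go.py 0.512 0.2348 0.17 6
```

```text
tcp_pos: [0.625, 0.0304, 0.052]
contact_force: [-5.5, 0.4, 15.4]
gripper_force: 36.9
tcp_pos: [0.6263, 0.0303, 0.1725]
contact_force: [0.6, -0.3, 0.3]
top 38 [231.6 217.9] circ [598.3 199.3] 18.3 mean [0.5958 0.1935 0.0903] ray [0.5959 0.1937 0.088 ]
top 87 [216.5 249.6] circ [510.3 235.7] 14.4 mean [0.5106 0.2351 0.0879] ray [0.5106 0.235  0.088 ]
t 46.05 tcp [0.6244 0.0307 0.1697] F [ 0.1 -0.1 -0.3] M [ 0.07 -0.04 -0.  ] w 0.0852 gf 0.0
x [-0.106  0.994  0.   ] y [0.994 0.106 0.   ] z [ 0.  0. -1.]
j [-0.63  0.54  0.68  1.77 -0.4   0.97  0.31] yaw y 6.08
units [ 1.074e+01 -4.510e+00 -1.000e-02]
turn z deg 0.08 units 0.002
units after turn [10.74 -4.52 -0.02]
```

```bash
python3 -m crank '[[0.7,-0.4,0,0,0,0],[1,-0.5,0,0,0,0],[1,-0.5,0,0,0,0],[1,-0.5,0,0,0,0],[1,-0.5,0,0,0,0],[1,-0.5,0,0,0,0],[1,-0.5,0,0,0,0],[1,-0.5,0,0,0,0],[1,-0.5,0,0,0,0],[1,-0.1,0,0,0,0],[1,0,0,0,0,0],[0,0,0,0,0,0]]' 0.62 >/dev/null
python3 go.py 0.512 0.2348 0.039 6
```

```text
t 47.25 tcp [0.5109 0.237  0.1685] F [-0.  -0.5 -0.6] M [ 0.01 -0.    0.  ] w 0.0527 gf 0.0
x [-0.111  0.994  0.   ] y [ 0.994  0.111 -0.002] z [-0.002 -0.    -1.   ]
j [-1.07  0.43  0.69  1.92 -0.35  0.91 -0.1 ] yaw y 6.36
units [-0.12  0.06  6.47]
turn z deg 0.36 units 0.008
units after turn [-0.12  0.04  6.47]
```

```bash
python3 -m crank '[[-0.06,0,0,0,0,0],[0,0,1,0,0,0],[0,0,1,0,0,0]]' | egrep "tcp|contact"
python3 -m crank '[[0,0,1,0,0,0],[0,0,1,0,0,0],[0,0,1,0,0,0],[0,0,0.9,0,0,0],[0,0,0.5,0,0,0],[0,0,0,0,0,0]]' | egrep "tcp|contact"
python3 -m crank '[[0,0,0,0,0,0],[0,0,0,0,0,0],[0,0,0,0,0,0],[0,0,0,0,0,0],[0,0,0,0,0,0],[0,0,0,0,0,0]]' 0 35
python3 -m crank '[[0,0,-1,0,0,0],[0,0,-1,0,0,0],[0,0,-1,0,0,0],[0,0,-0.5,0,0,0],[0,0,0,0,0,0]]' | egrep "tcp|contact"; python3 go.py 0.6199 0.0760 0.11 6
```

```text
tcp_pos: [0.5131, 0.2309, 0.1296]
contact_force: [-0.2, 0.3, -0.6]
tcp_pos: [0.5117, 0.2312, 0.0407]
contact_force: [0.3, -0.6, 0.2]
clock: 48.75
tcp_pos: [0.5131, 0.2327, 0.0427]
orientation: [2.101, 2.335, 0.002]
contact_force: [-1.4, -0.7, 6.3]
grip_width: 0.0329
gripper_force: 35.2
tcp_pos: [0.5132, 0.2331, 0.113]
contact_force: [-0.3, -0.4, -1.8]
t 49.25 tcp [0.5132 0.2331 0.113 ] F [-0.3 -0.4 -1.8] M [ 0.    0.01 -0.01] w 0.0328 gf 35.1
x [-0.106  0.994  0.001] y [0.994 0.106 0.002] z [ 0.002  0.001 -1.   ]
j [-1.02  0.51  0.64  1.96 -0.42  0.8  -0.04] yaw y 6.08
units [-8.38  4.47  0.15]
turn z deg 0.08 units 0.002
units after turn [-8.37  4.49  0.15]
```

```bash
python3 -m crank '[[-0.8,-0.2,0,0,0,0],[-1,-0.3,0,0,0,0],[-1,0,0,0,0,0],[-1,0,0,0,0,0],[-1,0,0,0,0,0],[-1,0,0,0,0,0],[-1,0.3,0,0,0,0],[-1,0.8,0,0,0,0],[-0.7,0.9,0,0,0,0],[0,0.9,0,0,0,0],[0,0.5,0,0,0,0],[0,0,0,0,0,0]]' >/dev/null
python3 go.py 0.6199 0.0737 0.074 6
python3 - <<'E'
from h import *
f=grab("top");P=f["P"]
m=(P[...,2]>.085)&(P[...,2]<.112)&(P[...,0]>.59)&(P[...,0]<.66)&(P[...,1]>-.05)&(P[...,1]<.06)
k,l,s,c=cv2.connectedComponentsWithStats(m.astype(np.uint8))
for i in range(1,k):
    if s[i,4]>20: print(s[i,4],np.round(P[l==i].mean(0),4))
g=grab("side"); save(g,"ins2.png",(225,170,325,280),5)
E
```

```text
t 50.45 tcp [0.5883 0.0686 0.1113] F [-0.9  0.7 -0.5] M [-0.01 -0.02  0.05] w 0.0329 gf 35.1
x [-0.105  0.995 -0.001] y [ 0.995  0.105 -0.001] z [-0.001 -0.001 -1.   ]
j [-0.69  0.56  0.63  1.89 -0.43  0.83  0.27] yaw y 6.01
units [0.09 1.6  1.86]
turn z deg 0.01 units 0.0
units after turn [0.09 1.6  1.87]
85 [ 0.627  -0.0159  0.0994]
```

View pics/ins2.png

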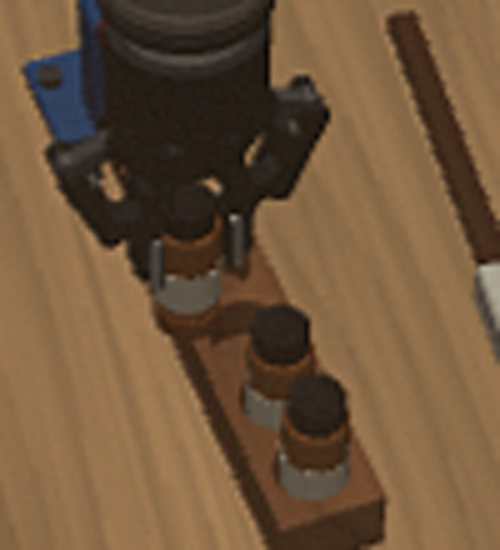

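Bottles 3 and 2 stand in holes 4 and 3 (crop (310,430) and (280,365)). Bottle 1 hangs beside the rack at (190,260). Continuing to hole 2.

```bash
python3 -m crank '[[0.04,0.8,0,0,0,0],[0.04,0.75,0,0,0,0],[0,0,0,0,0,0],[0,0,0.6,0,0,0],[0,0,0.6,0,0,0],[0,0,0.3,0,0,0],[0,0,0,0,0,0]]' | egrep "tcp|force"; python3 -m crank '[[0,0,0.15,0,0,0],[0,0,0.15,0,0,0]]' | egrep "tcp|force"
python3 go.py 0.6199 0.0735 0.054 6
```

```text
tcp_pos: [0.6174, 0.0744, 0.0804]
contact_force: [-0.7, -0.4, -0.9]
gripper_force: 35.3
tcp_pos: [0.6189, 0.0746, 0.076]
contact_force: [-0.2, -0.4, -1.3]
gripper_force: 35.3
t 51.45 tcp [0.6189 0.0746 0.076 ] F [-0.2 -0.4 -1.3] M [-0.01  0.06 -0.01] w 0.0332 gf 35.3
x [-0.106  0.994  0.   ] y [0.994 0.106 0.   ] z [ 0.  0. -1.]
j [-0.64  0.65  0.59  1.83 -0.48  0.81  0.3 ] yaw y 6.06
units [-0.06  0.04  1.1 ]
turn z deg 0.06 units 0.001
units after turn [-0.06  0.04  1.1 ]
```

```bash
python3 -m crank '[[-0.03,0.03,0.25,0,0,0],[0,0,0.25,0,0,0],[0,0,0.25,0,0,0],[0,0,0.15,0,0,0]]' | egrep "tcp|force"; python3 -m crank '[[0,0,0.1,0,0,0],[0,0,0.08,0,0,0],[0,0,0,0,0,0]]' | egrep "tcp|force"
```

```text
tcp_pos: [0.6192, 0.0741, 0.0573]
contact_force: [-0.3, 0.5, -1.6]
gripper_force: 35.3
tcp_pos: [0.6195, 0.074, 0.0548]
contact_force: [-1.1, 0.2, 3.2]
gripper_force: 35.8
```

```bash
python3 -m crank '[[0,0,0.06,0,0,0],[0,0,0.05,0,0,0],[0,0,0,0,0,0]]' | egrep "tcp|force"
python3 -m crank '[[0,0,0,0,0,0],[0,0,0,0,0,0],[0,0,0,0,0,0],[0,0,0,0,0,0],[0,0,-1,0,0,0],[0,0,-1,0,0,0],[0,0,-1,0,0,0],[0,0,-1,0,0,0],[0,0,-1,0,0,0],[0,0,-1,0,0,0],[0,0,0,0,0,0]]' 1 | egrep "tcp|contact"
python3 -m crank '[[-1,-1,0,0,0,0],[-1,-1,0,0,0,0],[-1,-1,0,0,0,0],[-1,-1,0,0,0,0],[-1,-1,0,0,0,0],[-1,-1,0,0,0,0],[-1,-1,0,0,0,0],[-1,0,0,0,0,0],[-1,0,0,0,0,0],[-1,0,0,0,0,0],[-1,0,0,0,0,0],[-1,0,0,0,0,0]]' | egrep "tcp"
python3 -m crank '[[-1,0,0,0,0,0],[-1,0,0,0,0,0],[-1,0,0,0,0,0],[-1,0,0,0,0,0],[-1,0,0,0,0,0],[0,0,0,0,0,0]]' | egrep "tcp"
python3 - <<'E'
from h import *
f=grab("top");P=f["P"]
for z0,z1 in((.09,.112),):
    m=(P[...,2]>z0)&(P[...,2]<z1)&(P[...,0]>.59)&(P[...,0]<.66)&(P[...,1]>-.05)&(P[...,1]<.11)
    k,l,s,c=cv2.connectedComponentsWithStats(m.astype(np.uint8))
    for i in range(1,k):
        if s[i,4]>20: p=P[l==i];print(s[i,4],np.round(p.mean(0),4),np.round(np.median(p[:,2]),4))
m=mask(f,(0,120,60),(8,255,255),.115,.18,(214,190,242,236)); print("bar",rect(P[m]),np.median(P[m][:,2]))
g=grab("side"); a=np.hstack([f["image"][150:330,160:360],g["image"][130:310,190:390]])
cv2.imwrite("pics/end.png",cv2.resize(a[...,::-1],(800,360),interpolation=cv2.INTER_CUBIC))
E
python3 m.py | egrep "ring|mug|brush|steel"
```

```text
tcp_pos: [0.6196, 0.0739, 0.0546]
contact_force: [-7.4, -0.3, 22.0]
gripper_force: 37.8
tcp_pos: [0.6213, 0.0739, 0.1747]
contact_force: [-0.1, 0.2, -0.0]
tcp_pos: [0.5052, -0.18, 0.1712]
tcp_pos: [0.5153, -0.2817, 0.1715]
88 [ 0.6271 -0.0148  0.0998] 0.0998
89 [0.622  0.0301 0.0998] 0.1002
88 [0.6164 0.0769 0.0997] 0.0999
bar (array([604.6, 202.5]), array([11.5, 67.3]), np.float32(-35.02)) 0.13661686347974733
ring 595 z [0.0347 0.046  0.0512] rect [ 777.5 -151.2] [63.5 73.6] -75.54 pca [ 0.7753 -0.1498] 105.47
mug 578 z [0.0192 0.0596 0.0864] rect [ 698.3 -346.5] [ 76.  103.6] -55.62 pca [ 0.6997 -0.3536] 135.86
brush 707 z [0.0149 0.0213 0.0295] rect [763.1 150.6] [ 29.9 297. ] 89.05 pca [0.7631 0.1215] 88.4
steel 1223 z [0.0154 0.0201 0.0251] rect [500.7 477. ] [100.6 102.6] 89.27 pca [0.5011 0.4768] 154.28
```

View pics/end.png

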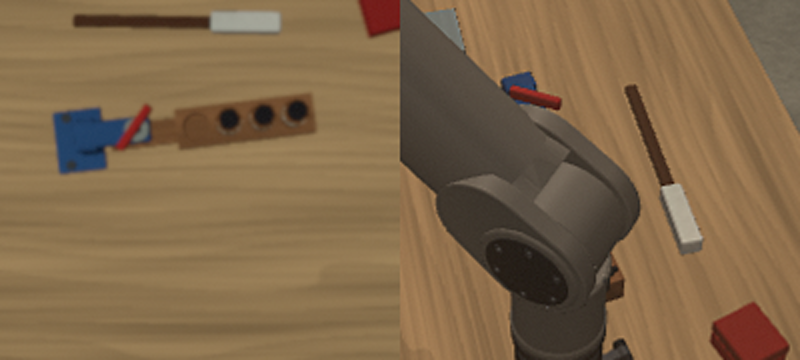

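All three caps are at 0.100 m, which is fully down. The top view shows them in holes 2–4 (229–297, 110–118), the handle angle is unchanged and the bystanders have not moved. Handing in.

```bash
python3 -c "
from bench import r
print(r.hand_in())"
```

```text
the job is handed in; nothing more can be done
None
```

The rack is clamped firmly with its dot within about 2 mm of the pad axis, all three amber bottles stand fully down in holes 2–4, and the job is handed in; I overtightened the clamp briefly and backed it off to 0.20–0.24 N m before placing any bottle.

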